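# Set a brass blank up in the bench shear

### The job

The brass blank with the blue-dyed end is ready to be trimmed. Slide it out over an edge of the steel flattening plate until one end sticks out far enough to hold, then lift it clear without ever letting it drop, and lay it flat on the bed of the bench shear with the blue end under the raised blade, its long side flush along the side fence and its blue end right up against the back stop, and let go. Leave the silver blank, the jar, the tool pot and the hammer where they are.

Things in the scene. Friction and masses are not known exactly. Their poses are not given: they have to be found in the camera images.
- plate_top (a point): Centre of the top face of the fixed steel flattening plate: 180 mm along its own x, 260 mm along its own y, 30 mm thick, top 45 mm above the bench, on four rubber feet set in from its edges. The frame is the plate's, z up. It stands on the robot's left; place and yaw vary.
- blank_centre (a point): Centre, half-way up, of the workpiece: a loose smooth brass blank 100 mm long (its x), 35 mm wide (its y), 2.5 mm thick, 75 g, the last 18 mm at its +x end dyed dark blue. It starts flat on one half of the plate, at any yaw. Fingertips pressed on it (about 10 N) drag it; two spread tips held level also turn it. An end sticking out over an edge can be gripped across the 35 mm.
- blank_blue_end (a point): Middle of the blank's blue end edge (half-way up its thickness), 50 mm from its centre along its +x. Same axes as the blank.
- blank_plain_end (a point): Middle of the blank's plain end edge (half-way up its thickness), 50 mm from its centre along its -x. Same axes as the blank.
- shear_home (a point): Where the middle of the blank's blue end edge (half-way up) belongs: on the face of the fixed back stop, 17.5 mm from the fence's face, 1.25 mm above bed level. The frame is the fixed shear's: x the feed direction (under the blade to the stop), y away from the fence, z up. Stop: a bar rising 18 mm above the bed. Once home, the blank sticks out 34 mm in front of the bed.
- shear_bed (a point): Point on the front edge of the shear's flat bed, 60 mm above the bench, 66 mm in front of shear_home; same axes. The bed runs 48 mm from here along +x to the shear line, then a gap of 18 mm to the stop; nothing stands in front of it. The shear is on the robot's right, infeed towards +y (yaw about -1.57); place and yaw vary; its lever is thrown back behind the blade, up to 240 mm high.
- shear_fence (a point): Middle of the upper edge of the side fence's face, a bar on the bed 40 mm long (x, from 4 to 44 mm behind the bed's front edge), 12 mm thick, 10 mm high. The blank's long side goes against this face, on its +y side. Same axes as shear_home.
- shear_blade (a point): Middle of the raised blade's lower edge, on the shear line, 48 mm behind the bed's front edge and about 20 mm above the bed. The crosshead over it is 14 mm thick and up to 152 mm above the bench, between two side frames 185 mm high whose fronts stand 45 mm behind the bed's front edge. All fixed; the shear is 250 mm wide (y). Same axes as shear_home.
- silver_centre (a point): Centre of a silver-coloured blank 70 mm (its own x) by 45 mm by 2.5 mm lying flat on the other half of the plate. Bystander, loose.
- jar_centre (a point): Centre, 32 mm above the bench, of a closed glass jar 57 mm across and 64 mm high with a white lid, standing on the bench close to one long side of the plate. Bystander, loose.
- pot_centre (a point): Point on the axis, 45 mm above its foot, of a dark wooden tool pot 60 mm across and 85 mm high with tools standing in it up to 150 mm, within 27 mm of its axis; on the bench close to the other long side of the plate. Bystander, loose.
- hammer_centre (a point): Near the middle of a small hammer lying on the bench beyond the shear: wooden handle and steel head at the +x end, 225 mm long (its own x), 76 mm across the head, 25 mm high. Bystander, loose.
Not all that is in view belongs to the job. Of the things that look like the part that bears blank_centre, the largest one is meant.

How it is judged:
By the outcome, as a careful person would: the job done as asked, in the order asked, and still so for the second after the job is handed in, with the robot touching nothing.
It also fails if it takes over 72 s, if anything falls off the work surface, if the arm or the gripper's body presses on something with over 40 N, if the wrist force passes 120 N, or if a joint passes its speed limit or range.

### The arm

A 6-joint arm with a two-finger parallel gripper is mounted at the origin on the work surface. World frame = base frame: x ahead of the robot, y to its left, z up, the work surface at z = 0. Lengths are in m, angles in rad, forces in N, time in s.
With the tool pointing down it reaches from about 0.225 to 0.875 m from the base axis. Payload 3.4 kg.
Tool frame: the origin (TCP) lies between the finger pads; the fingertips stand 17 mm ahead of it and the grasp point (between the pads) lies 2 mm behind it; y points along the fingers, z is the direction in which the jaws open and shut, and the axes are right-handed (so a half turn about y gives the same grasp; the last joint's range is limited). The gripper opens to 85 mm and grips with 20 to 120 N. Pads are 22 mm wide; open, the fingers measure 114 mm over their backs; the gripper's body (76 mm by 85 mm) begins 54 mm behind the grasp point. The pads swing forward as they close: fully open they stand 13 mm farther back than shut.
Start: joints at [1.213, 0.276, 1.505, -0, 1.361, -0.121], TCP at [0.135, 0.559, 0.248] pointing down, gripper open.
Joint ranges: [-2.89, 2.89], [-0.75, 2.08], [0.22, 2.7], [-1.18, 4.32], [0.11, 2.71], [-2.7, 2.7]. Speed limits (rad/s): [2.57, 2.57, 3.14, 3.14, 3.14, 3.14].

### API

Orientations are given as a unit quaternion [w, x, y, z].
In Python, from rig import manip, get_image, camera_model, sign_off, spot_in, silhouettes, spot_point gives the robot as it stands.
- The arm moves only by the tool jog_arm, never from a script. Its argument "targets" is a list of rows, each a list of 3 entries, a list of its own where there are three numbers: the finger opening in m, from 0 to 0.0854, then the shift along the world's x, y, z in m, then the turn about the world's z in rad. In form: [[claw, [x, y, z], spin], ...]. A call has 1 to 10 rows; each row shifts and turns the commanded pose from where the row before left it; what a row does not reach is not made up. A row lasts 1/8 s, in which the tool goes at most 62.5 mm and 10.7 degrees, less where a joint would pass 70% of its speed; a pose out of reach is approached as far as the arm can. A call with a gripper value outside its range is refused whole. The fingers move at their own pace and stop on an object; "force" is the grip in N (left out, the last holds). Time passes only in rows, so rows that do not move let the fingers close. It gives the time, the measured TCP pose, the force and the opening at its end, in the units of the state.
- manip.get_state(): the state, without advancing time (a new reading comes with each control period).
- get_image(name): name is "scene" or "top" or "wrist"; returns (picture, depth): 384x512x3 uint8, red, green, blue; 384x512 float32, m along the optical axis (not along the pixel's ray), 0 where there is no reading.
- camera_model(name): a dict with "mtx" (3x3 intrinsics, pixels), "world_from_camera" (4x4, takes a point from camera to world coordinates). Camera axes: x right, y up, looking along -z (the intrinsics and any distortion apply to the point x, -y, -z); pixel columns grow to the right and rows downward; lengths in m; the calibration is good to about 2 mm. A picture is of the moment at which its call begins: read the wrist's pose just before it. camera_model takes no time and is no camera call; for the wrist camera it gives the pose at the moment of the call.
- sign_off(): hands the job in, once; it reports no verdict.
Trained networks look in the newest picture that a camera, given by its name, has taken for a name from the list of things; names that differ only in an ending like _2 or _b are one class to them, and where a whole thing is asked for, a point or a joint stands for the part that bears it (a point fixed in the world has none). Each returns a list of dicts, best first, with "score" (0 to 1); they miss things now and then, are a little off and sometimes report something else, mostly with a low value. They report only what shows in the picture. A call takes as long as a camera call. They do not tell look-alikes from the thing itself.
- spot_in(name, camera): "position" ([column, row] in pixels, amid what is visible of it).
- silhouettes(name, camera): "mask" (384x512 bool, what is visible of it) and "position" ([column, row] in pixels, amid what is visible of it).
- spot_point(name, camera): "position" ([column, row] in pixels: a listed point, or the origin of a listed thing).
The state is a dict: "clock": time; "qpos": joint angles; "qd": joint speeds; "effort": joint torques, N m; "position": TCP position; "ee_rot": TCP orientation; "contact_force": force on the tool from outside, world axes, zero at the start; "moment": the same for the moment, N m; "width": finger opening in m.
Only numpy, scipy, OpenCV 4.12 (cv2) and the standard library are available. Lean on these libraries where they do the work, as an engineer would, in place of code of your own. Each camera call takes 0.05 s, during which the arm holds its last target.

## Working session

There is one attempt and no reset: what is moved stays moved. The work goes in short steps, Python scripts to look and compute and a tool call to move; the robot and the scene stay as the last step left them, time stands still between calls to the robot, and variables do not carry over. Pictures are saved under pics/ and viewed, and the job is handed in when it is done.

Besides the shell and the picture viewer there is one more tool, called after "Emit:" by a JSON object that holds its "fn" and its "kwargs", one argument or row to a line. jog_arm: Moves the arm, as the interface text tells. Its arguments: {"type":"object","properties":{"targets":{"type":"array","items":{"type":"array"}},"force":{"type":"number"}},"required":["targets"]}

```bash
ls; mkdir -p pics; cat > h.py <<'E'
import numpy as np, cv2
from rig import manip, get_image, camera_model, sign_off, spot_in, silhouettes, spot_point
def save(n,im,sc=1):
    im=im[:,:,::-1]
    if sc!=1: im=cv2.resize(im,None,fx=sc,fy=sc,interpolation=cv2.INTER_CUBIC)
    cv2.imwrite('pics/'+n,im)
def unproj(cm,u,v,d):
    K=np.array(cm['mtx']);T=np.array(cm['world_from_camera'])
    p=np.array([(u-K[0,2])/K[0,0]*d,-(v-K[1,2])/K[1,1]*d,-d,1]); return (T@p)[:3]
def onz(cm,u,v,z):
    T=np.array(cm['world_from_camera']);o=T[:3,3];p=unproj(cm,u,v,1.0);r=p-o
    return o+r*(z-o[2])/r[2]
def proj(cm,P):
    K=np.array(cm['mtx']);T=np.linalg.inv(np.array(cm['world_from_camera']))
    c=T@np.append(P,1); return np.array([K[0,0]*c[0]/-c[2]+K[0,2],K[1,1]*-c[1]/-c[2]+K[1,2]])
E
python3 - <<'E'
from h import *
print(manip.get_state())
for n in ('top','scene','wrist'):
    cm=camera_model(n); im,d=get_image(n); save(n+'0.png',im,1.5); np.savez(n+'0.npz',im=im,d=d,**{k:np.array(v) for k,v in cm.items()})
    print(n,{k:np.array(v).round(4).tolist() for k,v in cm.items()})
print(manip.get_state()['clock'])
E
```

```text
pics
{'clock': 0.0, 'qpos': array([ 1.21301615e+00,  2.76599019e-01,  1.50615583e+00,  1.67782679e-05,
        1.36072524e+00, -1.20999950e-01]), 'qd': array([ 0.00138962,  0.00030187,  0.00205282, -0.0006109 ,  0.00119196,
        0.0010361 ]), 'effort': array([ 8.36354593e-04, -4.16774189e+01, -2.45806646e+01,  7.80922642e-05,
        1.11009245e-02,  1.23501601e-05]), 'position': array([0.13469743, 0.55846928, 0.24742837]), 'ee_rot': array([-0.70150972,  0.70280353, -0.08368409,  0.08335636]), 'contact_force': array([-1.2737512 , -0.53995721,  0.63293355]), 'moment': array([-0.04115267, -0.03396672,  0.02210054]), 'width': 0.08546743904566197}
top {'mtx': [[433.7787, 0.0, 245.0287], [0.0, 433.7787, 196.6774], [0.0, 0.0, 1.0]], 'world_from_camera': [[0.0052, 0.9964, -0.0844, 0.5128], [-1.0, 0.0054, 0.0013, 0.0601], [0.0018, 0.0844, 0.9964, 1.0327], [0.0, 0.0, 0.0, 1.0]]}
scene {'mtx': [[446.13, 0.0, 254.588], [0.0, 446.13, 195.2122], [0.0, 0.0, 1.0]], 'world_from_camera': [[0.1499, -0.6444, 0.7499, 1.3211], [0.9886, 0.1076, -0.1052, -0.0463], [-0.0129, 0.7571, 0.6532, 0.7318], [0.0, 0.0, 0.0, 1.0]]}
wrist {'mtx': [[294.2957, 0.0, 253.9755], [0.0, 294.2957, 197.3933], [0.0, 0.0, 1.0]], 'world_from_camera': [[0.2347, -0.9355, -0.2642, 0.0661], [0.9721, 0.2256, 0.0646, 0.5757], [-0.0008, -0.272, 0.9623, 0.3732], [0.0, 0.0, 0.0, 1.0]]}
0.15
```

View pics/top0.png

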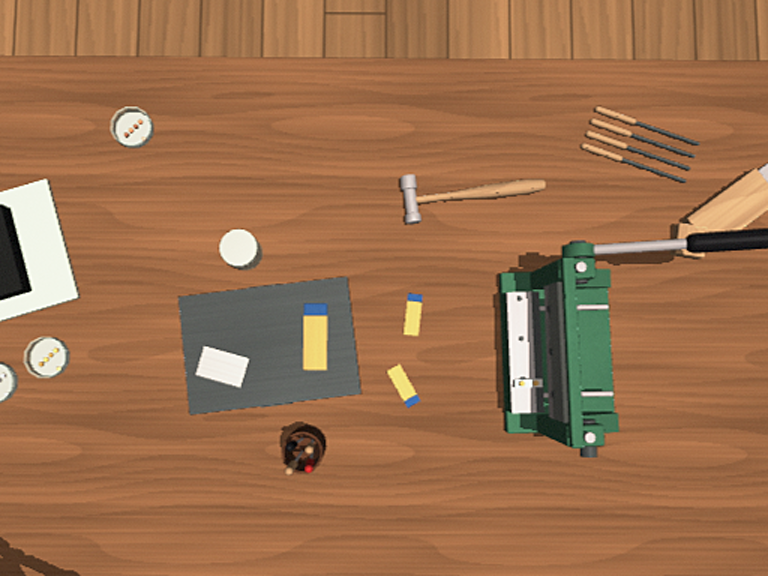

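View pics/scene0.png

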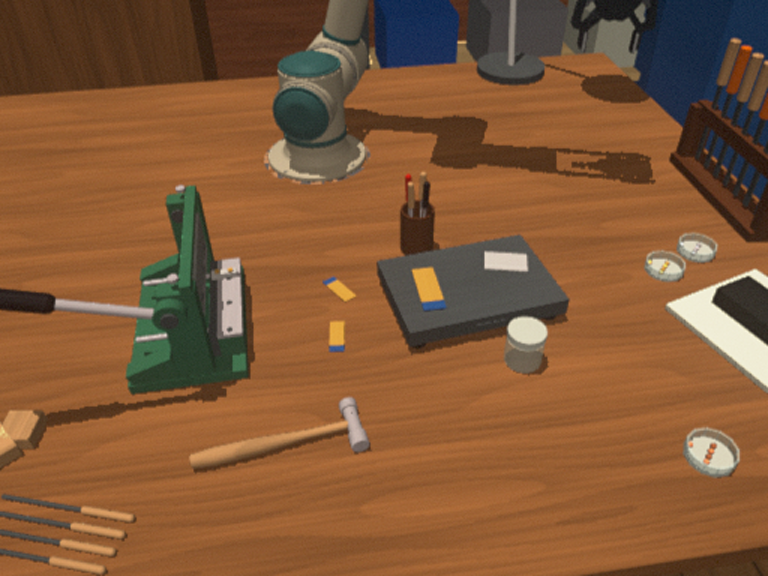

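View pics/wrist0.png

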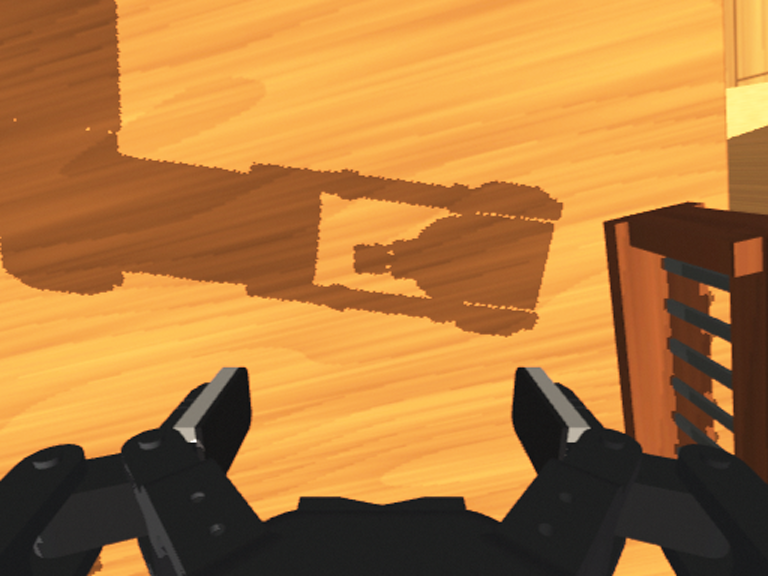

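The top view shows the large brass blank at about (315,337) on the right half of the plate, blue end up (+x). The silver blank is at (222,366), the pot at (303,447) just below the blank, and the jar at (239,249). The shear is on the right, with its fence near (523,383), and two small brass decoys lie on the bench. Now I'll measure.

```bash
python3 - <<'E'
from h import *
cm={k:camera_model(k) for k in('top','scene')}
H=dict(plate_top=.045,blank_centre=.04625,blank_blue_end=.04625,blank_plain_end=.04625,shear_home=.06125,shear_bed=.06,shear_fence=.07,shear_blade=.08,silver_centre=.046,jar_centre=.032,pot_centre=.045,hammer_centre=.012)
for n in ('top','scene'):
    im,d=get_image(n)
    for k,z in H.items():
        for r in spot_point(k,n)[:3]:
            u,v=r['position']; print(n,k,round(r['score'],2),np.round(r['position'],1),'onz',onz(cm[n],u,v,z).round(4)[:2],'dep',unproj(cm[n],u,v,d[int(round(v)),int(round(u))]).round(3))
s=manip.get_state();print(s['clock'])
w,x,y,z=s['ee_rot']
from scipy.spatial.transform import Rotation as R
print(R.from_quat([x,y,z,w]).as_matrix().round(3))
E
```

```text
top plate_top 0.9 [181.6 233. ] onz [0.513  0.2023] dep [0.513 0.202 0.045]
top plate_top 0.38 [349.6 252.5] onz [ 0.471  -0.1783] dep [ 0.472 -0.175  0.058]
top blank_centre 0.67 [270.6 256.1] onz [4.621e-01 4.000e-04] dep [ 0.46  -0.002  0.004]
top blank_centre 0.58 [207.8 223.4] onz [0.535 0.143] dep [0.535 0.143 0.05 ]
top blank_centre 0.5 [275.  208.3] onz [ 0.5701 -0.0096] dep [ 0.573 -0.013  0.   ]
top blank_blue_end 0.65 [275.2 195.4] onz [ 0.5996 -0.01  ] dep [ 0.604 -0.014 -0.005]
top blank_blue_end 0.6 [212.2 201.1] onz [0.5858 0.1336] dep [0.586 0.134 0.046]
top blank_blue_end 0.49 [272.8 269.4] onz [ 0.4324 -0.0045] dep [ 0.429 -0.007  0.005]
top blank_plain_end 0.71 [210.8 245.3] onz [0.4856 0.1356] dep [0.486 0.136 0.044]
top blank_plain_end 0.69 [261.6 245.6] onz [0.4855 0.0208] dep [0.484 0.019 0.001]
top blank_plain_end 0.67 [271.4 222.7] onz [ 0.5374 -0.0014] dep [ 0.538 -0.004  0.   ]
top shear_home 0.78 [366.9 245. ] onz [ 0.4885 -0.2132] dep [ 0.489 -0.203  0.099]
top shear_bed 0.58 [339.1 246.7] onz [ 0.4844 -0.1515] dep [ 0.484 -0.155  0.043]
top shear_fence 0
[... 1530 characters left out ...]
 -0.2142] dep [ 0.576 -0.201  0.132]
scene silver_centre 0.85 [339.2 175.2] onz [0.4934 0.2819] dep [0.494 0.282 0.046]
scene silver_centre 0.17 [128.6 192.8] onz [ 0.4757 -0.2306] dep [ 0.632 -0.197  0.173]
scene jar_centre 0.58 [348.6 226.4] onz [0.6565 0.2558] dep [0.689 0.241 0.066]
scene pot_centre 0.62 [277.3 152.1] onz [0.3696 0.1499] dep [0.396 0.144 0.064]
scene pot_centre 0.58 [146.6 180.8] onz [ 0.4352 -0.1897] dep [ 0.47  -0.184  0.072]
scene hammer_centre 0.77 [206.7 287.3] onz [ 0.7573 -0.0669] dep [ 0.761 -0.067  0.017]
scene hammer_centre 0.4 [286.5 190.7] onz [0.4909 0.1507] dep [0.535 0.14  0.05 ]
1.45
[[ 0.972  0.     0.235]
 [-0.235  0.     0.972]
 [ 0.    -1.     0.   ]]
```

```bash
python3 - <<'E'
from h import *
im=np.load('top0.npz')['im']
c=im[170:310,320:430]; save('shear_crop.png',c,5)
c=im[170:330,110:300]; save('plate_crop.png',c,4)
E
```

```text
(no output)
```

View pics/shear_crop.png

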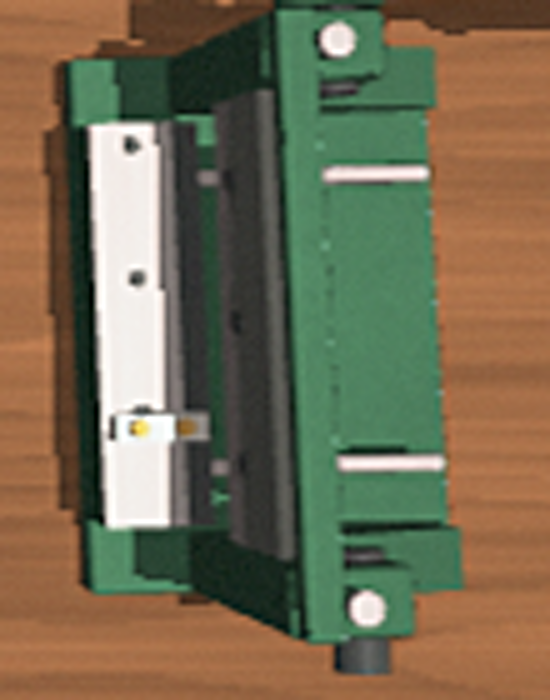

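View pics/plate_crop.png

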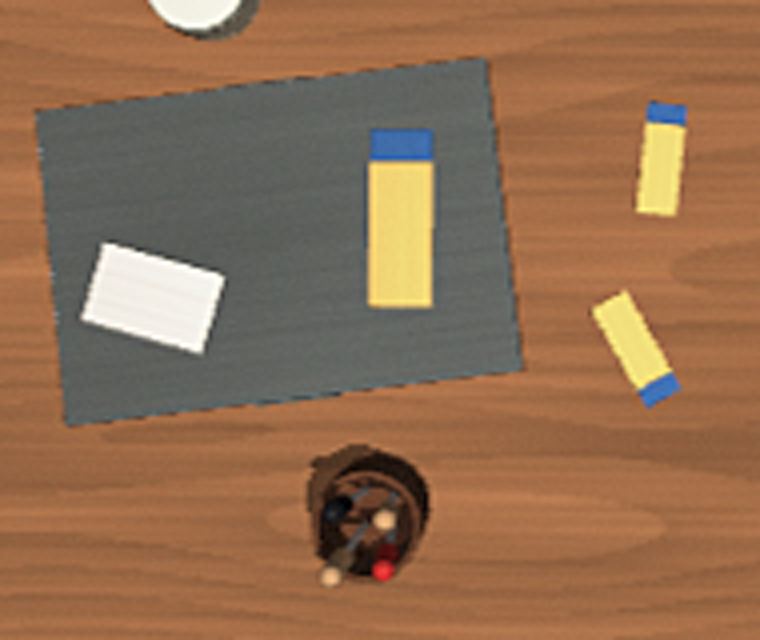

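```bash
python3 - <<'E'
from h import *
z=np.load('top0.npz');im=z['im'];d=z['d'];cm={k:z[k] for k in('mtx','world_from_camera')}
hsv=cv2.cvtColor(im,cv2.COLOR_RGB2HSV)
# blank
sub=np.zeros(d.shape,bool);sub[190:260,195:225]=1
m=(sub&(hsv[...,1]>110)).astype(np.uint8)
r=cv2.minAreaRect(np.argwhere(m)[:,::-1].astype(np.float32));print(m.sum(),r)
P=np.array([onz(cm,u,v,.0475)[:2] for u,v in cv2.boxPoints(r)]);print('blank',P.round(4).tolist(),P.mean(0).round(4))
for nm,pts,h in (('plate',[(36,110),(486,58),(523,370),(68,425)],.045),):
    W=np.array([onz(cm,110+(u+.5)/4-.5,170+(v+.5)/4-.5,h)[:2] for u,v in pts]);print(nm,W.round(4).tolist(),W.mean(0).round(4))
    for a,b in zip(W,np.roll(W,-1,0)): e=b-a;print(np.linalg.norm(e).round(4),np.arctan2(e[1],e[0]).round(4))
f=lambda u,v,h:onz(cm,320+(u+.5)/5-.5,170+(v+.5)/5-.5,h)[:2]
W=np.array([f(89,125,.06),f(106,525,.06)]);e=W[0]-W[1];print('bed front',W.round(4),np.arctan2(e[1],e[0]))
print('fence top face edge',f(118,414,.07).round(4),f(207,411,.07).round(4))
print('stop front',f(215,100,.078).round(4),f(235,545,.078).round(4))
E
```

```text
695 ((209.5, 224.0), (44.0, 15.0), 90.0)
blank [[0.5835, 0.1567], [0.5837, 0.1226], [0.4842, 0.1215], [0.484, 0.1554]] [0.5338 0.139 ]
plate [[0.5939, 0.3475], [0.6251, 0.0908], [0.4482, 0.0685], [0.4162, 0.3242]] [0.5209 0.2078]
0.2586 -1.4496
0.1783 -3.0163
0.2577 1.6952
0.1791 0.1303
bed front [[ 0.601  -0.1492]
 [ 0.4229 -0.1545]] 0.029615613447523705
fence top face edge [ 0.4722 -0.1582] [ 0.4737 -0.1975]
stop front [ 0.6108 -0.2012] [ 0.4162 -0.2065]
```

Plan: the wrist joint's range rules out a grip square to the right edge. The near edge is blocked by the pot. I'll turn the blank about 52° and slide its plain end out at the near-right plate corner (0.448, 0.069).

Emit:
{"fn": "jog_arm", "kwargs": {
  "targets": [
    [0.05, [0.04, -0.042, 0], -0.13],
    [0.05, [0.04, -0.042, 0], -0.13],
    [0.05, [0.04, -0.042, 0], -0.13],
    [0.05, [0.04, -0.042, 0], -0.13],
    [0.05, [0.04, -0.042, 0], -0.13],
    [0.05, [0.04, -0.042, 0], -0.13],
    [0.05, [0.04, -0.042, 0], -0.13],
    [0.05, [0.04, -0.042, 0], -0.13],
    [0.05, [0.04, -0.042, 0], -0.13],
    [0.05, [0.04, -0.042, 0], -0.13]
  ],
  "force": 30
}}

```text
clock: 2.7
position: [0.5361, 0.1374, 0.2485]
ee_rot: [0.508, -0.507, 0.493, -0.493]
contact_force: [0.0, 1.3, -0.3]
width: 0.05
```

```bash
cat >> h.py <<'E'
from scipy.spatial.transform import Rotation as Rn
def jaw(s=None):
    s=s or manip.get_state();w,x,y,z=s['ee_rot'];m=Rn.from_quat([x,y,z,w]).as_matrix();return float(np.arctan2(m[1,2],m[0,2]))
def st():
    s=manip.get_state();print('t',round(s['clock'],2),'p',s['position'].round(4),'jaw',round(jaw(s),3),'F',s['contact_force'].round(1),'w',round(s['width'],4),'q6',s['qpos'][5].round(2))
E
python3 - <<'E'
from h import *
st();cm=camera_model('wrist');im,d=get_image('wrist');save('w1.png',im,1.5);np.savez('w1.npz',im=im,d=d,**{k:np.array(v) for k,v in cm.items()})
E
```

```text
t 2.7 p [0.5361 0.1374 0.2485] jaw 0.029 F [ 0.   1.3 -0.3] w 0.05 q6 0.1
```

View pics/w1.png

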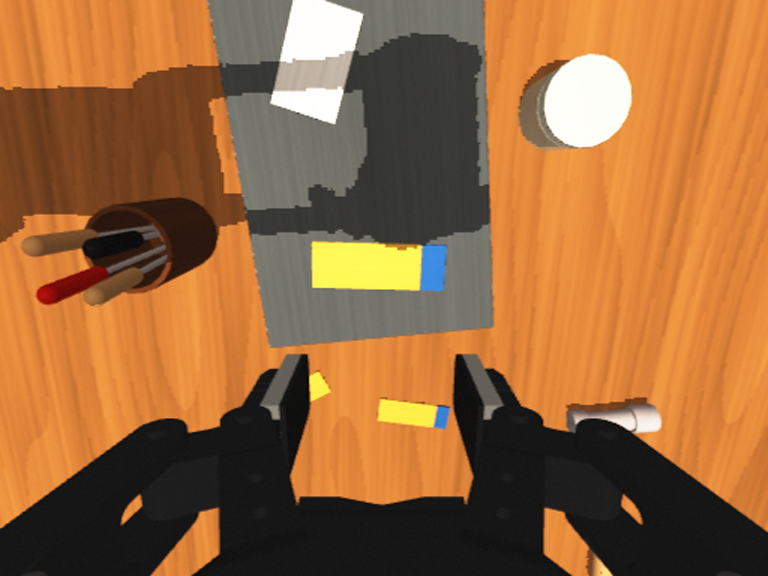

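The wrist view shows the blank at (312–445, 241–292), blue end right. The near-right plate corner is at (270,347), and the pot is well clear to the left.

```bash
python3 - <<'E'
from h import *
z=np.load('w1.npz');cm={k:z[k] for k in('mtx','world_from_camera')};d=z['d']
def f(u,v,h): return onz(cm,(u+.5)/1.5-.5,(v+.5)/1.5-.5,h)
B=np.array([f(*p,.0475) for p in((312,241),(445,245),(443,292),(312,287))])[:,:2]
print(B.round(4),B.mean(0).round(4)); e=(B[1]+B[2]-B[0]-B[3])/2;print(np.linalg.norm(e),np.arctan2(e[1],e[0]))
print('corners',f(270,347,.045).round(4),f(493,325,.045).round(4))
for p in((380,265),(400,310)): print(unproj(cm,p[0]/1.5,p[1]/1.5,d[int(p[1]/1.5),int(p[0]/1.5)]).round(4))
E
```

```text
[[0.4827 0.1563]
 [0.5816 0.1562]
 [0.5826 0.12  ]
 [0.4822 0.121 ]] [0.5323 0.1384]
0.09965962307720365 -0.005657204541601848
corners [0.4475 0.0697 0.045 ] [0.6242 0.0935 0.045 ]
[0.5339 0.1396 0.0482]
[0.5505 0.1039 0.0461]
```

Emit:
{"fn": "jog_arm", "kwargs": {
  "targets": [
    [0.05, [0.008, 0.001, -0.045], -0.015],
    [0.05, [0.007, 0, -0.045], -0.015],
    [0.05, [0, 0, -0.045], 0],
    [0.05, [0, 0, -0.035], 0],
    [0.05, [0, 0, 0], 0],
    [0.05, [0, 0, 0], 0]
  ]
}}

```text
clock: 3.5
position: [0.551, 0.1403, 0.0796]
ee_rot: [0.502, -0.5, 0.498, -0.499]
contact_force: [0.2, -0.2, 0.9]
width: 0.05
```

Emit:
{"fn": "jog_arm", "kwargs": {
  "targets": [
    [0.05, [0, -0.002, -0.006], 0],
    [0.05, [0, 0, -0.004], 0],
    [0.05, [0, 0, -0.002], 0],
    [0.05, [0, 0, 0], 0]
  ]
}}

```text
clock: 4.0
position: [0.5498, 0.138, 0.0663]
ee_rot: [-0.501, 0.501, -0.499, 0.499]
contact_force: [0.0, -0.3, 0.4]
width: 0.0499
```

Emit:
{"fn": "jog_arm", "kwargs": {
  "targets": [
    [0.05, [0, 0, -0.001], 0],
    [0.05, [0, 0, -0.001], 0],
    [0.05, [0, 0, 0], 0]
  ]
}}

```text
clock: 4.38
position: [0.5498, 0.138, 0.0642]
ee_rot: [-0.501, 0.501, -0.499, 0.499]
contact_force: [0.9, 0.4, -0.2]
width: 0.05
```

Emit:
{"fn": "jog_arm", "kwargs": {
  "targets": [
    [0.05, [0, 0, -0.001], 0],
    [0.05, [0, 0, 0], 0]
  ]
}}

```text
clock: 4.62
position: [0.5499, 0.138, 0.0632]
ee_rot: [-0.501, 0.501, -0.499, 0.499]
contact_force: [0.1, -0.7, 0.2]
width: 0.0498
```

Emit:
{"fn": "jog_arm", "kwargs": {
  "targets": [
    [0.05, [0, 0, -0.001], 0],
    [0.05, [0, 0, 0], 0]
  ]
}}

```text
clock: 4.88
position: [0.5498, 0.138, 0.0622]
ee_rot: [-0.501, 0.501, -0.499, 0.499]
contact_force: [0.7, 0.3, -0.1]
width: 0.0503
```

Emit:
{"fn": "jog_arm", "kwargs": {
  "targets": [
    [0.05, [0, 0, -0.001], 0],
    [0.05, [0, 0, 0], 0]
  ]
}}

```text
clock: 5.12
position: [0.55, 0.138, 0.0615]
ee_rot: [0.501, -0.501, 0.499, -0.499]
contact_force: [0.8, -0.2, 2.4]
width: 0.0498
```

Emit:
{"fn": "jog_arm", "kwargs": {
  "targets": [
    [0.05, [0, 0, -0.001], 0],
    [0.05, [0, 0, 0], 0]
  ]
}}

```text
clock: 5.38
position: [0.5501, 0.138, 0.0615]
ee_rot: [0.501, -0.501, 0.499, -0.499]
contact_force: [-1.7, -0.7, 7.4]
width: 0.0498
```

Emit:
{"fn": "jog_arm", "kwargs": {
  "targets": [
    [0.05, [0, 0, -0.001], 0],
    [0.05, [0, 0, 0], 0]
  ]
}}

```text
clock: 5.62
position: [0.5502, 0.138, 0.0615]
ee_rot: [0.501, -0.501, 0.499, -0.499]
contact_force: [-2.8, -0.1, 13.6]
width: 0.05
```

Emit:
{"fn": "jog_arm", "kwargs": {
  "targets": [
    [0.05, [-0.005, -0.003, 0], 0.055],
    [0.05, [-0.005, -0.003, 0], 0.055],
    [0.05, [-0.005, -0.003, 0], 0.055],
    [0.05, [-0.005, -0.003, 0], 0.055],
    [0.05, [0, 0, 0], 0]
  ]
}}

```text
clock: 6.25
position: [0.5321, 0.1261, 0.0616]
ee_rot: [0.554, -0.551, 0.439, -0.442]
contact_force: [0.6, 0.0, 11.6]
width: 0.0499
```

```bash
python3 - <<'E'
from h import *
st();cm=camera_model('wrist');im,d=get_image('wrist');save('w2.png',im,1.5);np.savez('w2.npz',im=im,d=d,**{k:np.array(v) for k,v in cm.items()})
im,d=get_image('top');save('t2.png',im[170:330,110:300],4)
E
```

```text
t 6.25 p [0.5321 0.1261 0.0616] jaw 0.224 F [ 0.6  0.  11.6] w 0.0499 q6 -0.12
```

View pics/w2.png

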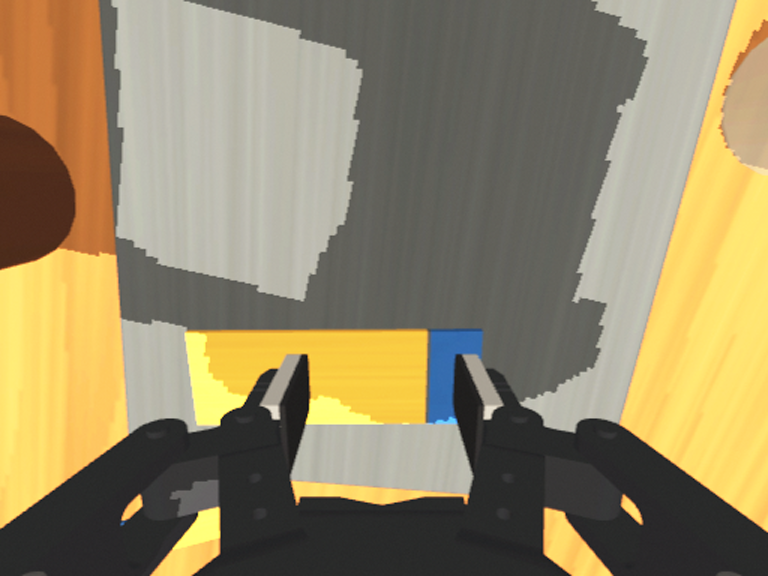

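View pics/t2.png

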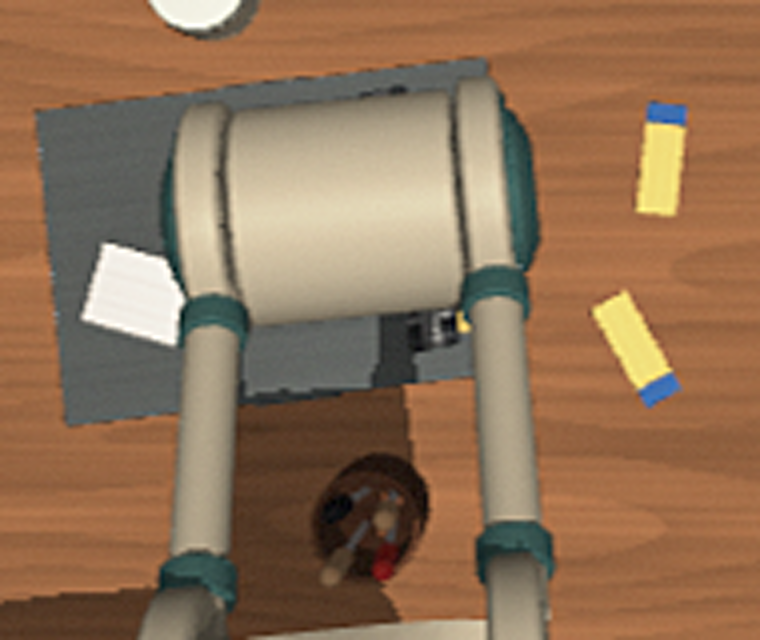

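The blank follows the fingertips exactly and stays aligned with the jaws. Continuing the drag.

Emit:
{"fn": "jog_arm", "kwargs": {
  "targets": [
    [0.05, [-0.0045, -0.0022, 0], 0.049],
    [0.05, [-0.0045, -0.0022, 0], 0.049],
    [0.05, [-0.0045, -0.0022, 0], 0.049],
    [0.05, [-0.0045, -0.0022, 0], 0.049],
    [0.05, [-0.0045, -0.0022, 0], 0.049],
    [0.05, [-0.0045, -0.0022, 0], 0.049],
    [0.05, [-0.0045, -0.0022, 0], 0.049],
    [0.05, [0, 0, 0], 0]
  ]
}}

```text
clock: 7.35
position: [0.501, 0.1107, 0.0616]
ee_rot: [0.621, -0.619, 0.338, -0.342]
contact_force: [0.6, -0.7, 12.1]
width: 0.0501
```

```bash
python3 - <<'E'
from h import *
st();cm=camera_model('wrist');im,d=get_image('wrist');save('w3.png',im,1.5);np.savez('w3.npz',im=im,d=d,**{k:np.array(v) for k,v in cm.items()})
E
```

```text
t 7.35 p [0.501  0.1107 0.0616] jaw 0.567 F [ 0.6 -0.7 12.1] w 0.0501 q6 -0.49
```

View pics/w3.png

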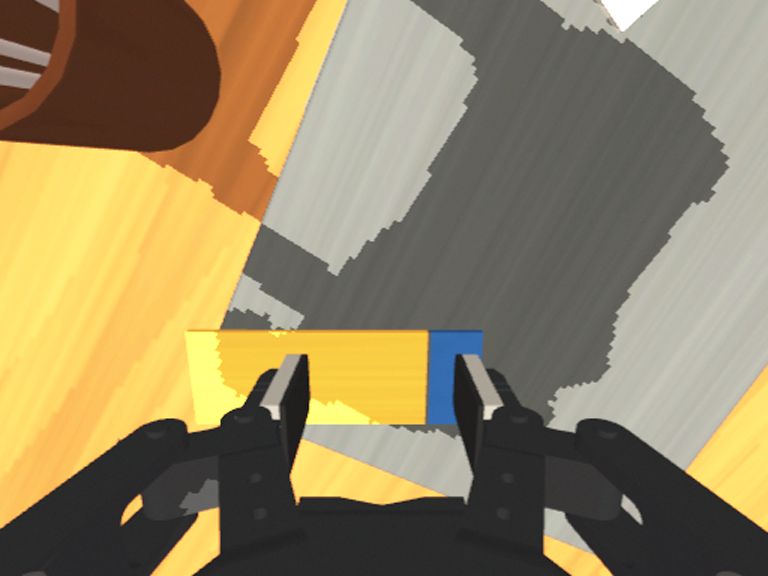

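```bash
python3 - <<'E'
from h import *
z=np.load('w3.npz');cm={k:z[k] for k in('mtx','world_from_camera')}
def f(u,v,h): return onz(cm,(u+.5)/1.5-.5,(v+.5)/1.5-.5,h)[:2]
A,B,C=f(187,330,.0475),f(482.5,330,.0475),f(197,424,.0475)
print(A,B,C,np.linalg.norm(B-A),np.linalg.norm(C-A)); e=B-A; a=np.arctan2(e[1],e[0]); print('yaw',a)
u=np.array([np.cos(a),np.sin(a)]);n=np.array([u[1],-u[0]]);c=(A+B)/2+n*.0175;print('centre',c, 'off',(np.array([.501,.1107])-c)@u,(np.array([.501,.1107])-c)@n)
T=np.array([.448,.069]);print('corner rel centre along',(T-c)@u,'lat',(T-c)@n)
E
```

```text
[0.43499613 0.09171543] [0.51874242 0.14481638] [0.45355653 0.06119736] 0.0991622561256247 0.03571891901370391
yaw 0.5650943853708839
centre [0.48624045 0.10348649] off 0.01632780734596867 0.001811589931309413
corner rel centre along -0.05076287351892158 lat 0.00864756397203312
```

Emit:
{"fn": "jog_arm", "kwargs": {
  "targets": [
    [0.05, [-0.0045, -0.0026, 0], 0.048],
    [0.05, [-0.0045, -0.0026, 0], 0.048],
    [0.05, [-0.0045, -0.0026, 0], 0.048],
    [0.05, [-0.0045, -0.0026, 0], 0.048],
    [0.05, [-0.0045, -0.0026, 0], 0.048],
    [0.05, [-0.0045, -0.0026, 0], 0.048],
    [0.05, [-0.0045, -0.0026, 0], 0.048],
    [0.05, [0, 0, 0], 0],
    [0.05, [0, 0, 0], 0]
  ]
}}

```text
clock: 8.52
position: [0.4696, 0.0924, 0.0615]
ee_rot: [0.669, -0.667, 0.23, -0.234]
contact_force: [0.5, -1.0, 13.5]
width: 0.05
```

```bash
python3 - <<'E'
from h import *
st();cm=camera_model('wrist');im,d=get_image('wrist');save('w4.png',im,1.5);np.savez('w4.npz',im=im,d=d,**{k:np.array(v) for k,v in cm.items()})
E
```

```text
t 8.53 p [0.4696 0.0924 0.0615] jaw 0.903 F [ 0.5 -1.  13.5] w 0.05 q6 -0.85
```

View pics/w4.png

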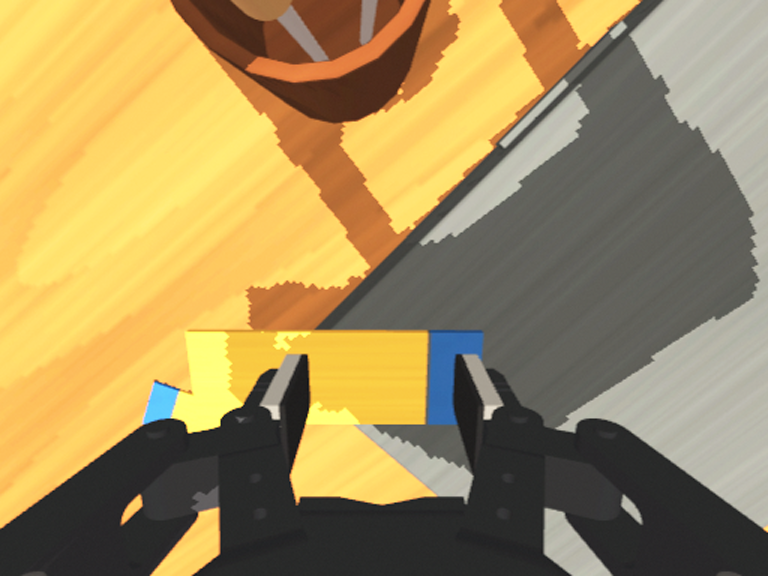

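Emit:
{"fn": "jog_arm", "kwargs": {
  "targets": [
    [0.05, [0, 0, 0.004], 0],
    [0.05, [0, 0, 0.02], 0],
    [0.05, [0, 0, 0.05], 0],
    [0.05, [-0.005, -0.005, 0.03], 0.17],
    [0.06, [-0.005, -0.005, 0], 0.175],
    [0.06, [-0.005, -0.005, 0], 0.175],
    [0.06, [-0.005, -0.005, 0], 0.175],
    [0.06, [-0.005, -0.01, 0], 0.175],
    [0.06, [-0.005, -0.01, 0], 0.175],
    [0.06, [0, 0, 0], 0.175]
  ]
}}

```text
clock: 9.82
position: [0.436, 0.0519, 0.163]
ee_rot: [0.68, -0.68, -0.194, 0.195]
contact_force: [0.4, -1.0, -0.5]
width: 0.0598
```

```bash
python3 - <<'E'
from h import *
st();cm=camera_model('wrist');im,d=get_image('wrist');save('w5.png',im,1.5);np.savez('w5.npz',im=im,d=d,**{k:np.array(v) for k,v in cm.items()})
E
```

```text
t 9.82 p [0.436  0.0519 0.163 ] jaw 2.128 F [ 0.4 -1.  -0.5] w 0.0598 q6 -2.17
```

View pics/w5.png

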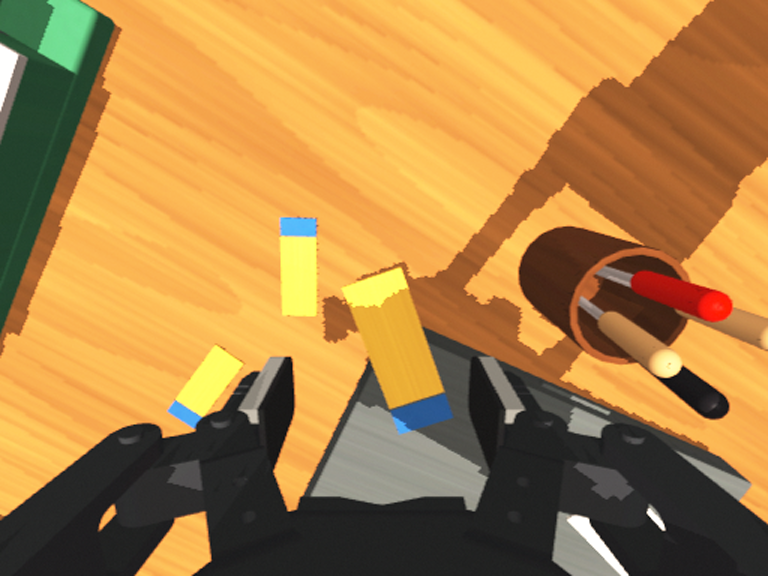

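The blank stayed put with its plain end over the corner: plain end edge (342,289)–(402,266), right blue corner (452,416). Measuring the grasp point.

```bash
python3 - <<'E'
from h import *
z=np.load('w5.npz');cm={k:z[k] for k in('mtx','world_from_camera')};im=z['im']
save('w5c.png',im[160:300,210:320],5)
def f(u,v,h): return onz(cm,(u+.5)/1.5-.5,(v+.5)/1.5-.5,h)[:2]
A,B,C=f(342,289,.0475),f(402,266,.0475),f(452,416,.0475)
print(A,B,C,np.linalg.norm(B-A),np.linalg.norm(C-B)); e=C-B; a=np.arctan2(e[1],e[0]); print('yaw',a,np.arctan2(*(A-B)[::-1])+np.pi/2)
u=np.array([np.cos(a),np.sin(a)]);P=(A+B)/2;print('plain',P,'grasp13',P+.013*u,'centre',P+.05*u)
E
```

```text
[0.44162414 0.03133409] [0.41255083 0.05297495] [0.47549781 0.12983953] 0.0362434014923452 0.09935032754194693
yaw 0.8846166703591052 0.93091802142568
plain [0.42708748 0.04215452] grasp13 [0.4353241  0.05221226] centre [0.45876679 0.08083813]
```

View pics/w5c.png

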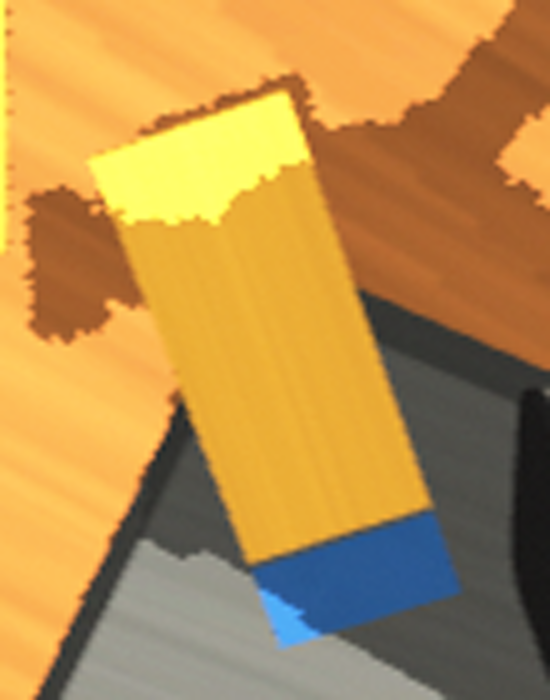

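Emit:
{"fn": "jog_arm", "kwargs": {
  "targets": [
    [0.06, [-0.001, 0, 0], 0.17],
    [0.06, [0, 0, -0.03], 0.173],
    [0.06, [0, 0, -0.05], 0],
    [0.06, [0, 0, -0.02], 0],
    [0.06, [0, 0, 0], 0]
  ]
}}

```text
clock: 10.5
position: [0.4343, 0.0525, 0.0619]
ee_rot: [0.639, -0.637, -0.304, 0.307]
contact_force: [0.4, -0.5, -0.2]
width: 0.0599
```

```bash
python3 - <<'E'
from h import *
st();cm=camera_model('wrist');im,d=get_image('wrist');save('w6.png',im,1.5);np.savez('w6.npz',im=im,d=d,**{k:np.array(v) for k,v in cm.items()})
E
```

```text
t 10.5 p [0.4343 0.0525 0.0619] jaw 2.464 F [ 0.4 -0.5 -0.2] w 0.0599 q6 -2.5
```

View pics/w6.png

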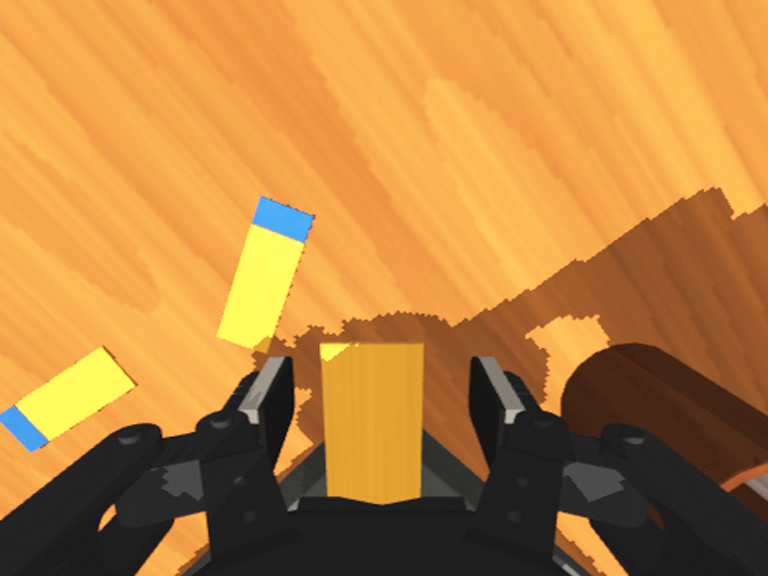

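Emit:
{"fn": "jog_arm", "kwargs": {
  "targets": [
    [0.06, [0.002, -0.002, -0.008], 0],
    [0.06, [0, 0, -0.01], 0],
    [0.06, [0, 0, 0], 0],
    [0.033, [0, 0, 0], 0],
    [0.033, [0, 0, 0], 0],
    [0.033, [0, 0, 0], 0],
    [0.033, [0, 0, 0], 0],
    [0.033, [0, 0, 0], 0],
    [0.033, [0, 0, 0], 0]
  ],
  "force": 50
}}

```text
clock: 11.68
position: [0.4381, 0.0504, 0.0455]
ee_rot: [-0.637, 0.637, 0.306, -0.306]
contact_force: [0.1, -0.2, 2.3]
width: 0.034
```

```bash
python3 - <<'E'
from h import *
st();cm=camera_model('wrist');im,d=get_image('wrist');save('w7.png',im,1.5)
E
```

```text
t 11.68 p [0.4381 0.0504 0.0455] jaw 2.466 F [ 0.1 -0.2  2.3] w 0.034 q6 -2.51
```

View pics/w7.png

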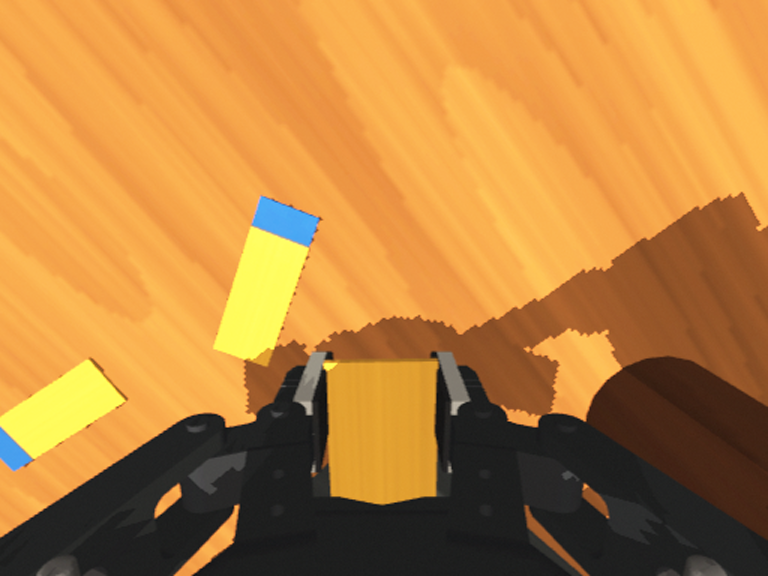

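Emit:
{"fn": "jog_arm", "kwargs": {
  "targets": [
    [0.02, [0, 0, 0], 0],
    [0.02, [0, 0, 0], 0],
    [0.02, [0, 0, 0], 0],
    [0.02, [0, 0, 0.005], 0],
    [0.02, [0, 0, 0.01], 0],
    [0.02, [0, 0, 0.02], 0],
    [0.02, [0, 0, 0.03], 0],
    [0.02, [0, 0, 0.03], 0],
    [0.02, [0, 0, 0], 0]
  ],
  "force": 50
}}

```text
clock: 12.85
position: [0.4396, 0.0503, 0.1427]
ee_rot: [-0.637, 0.638, 0.308, -0.304]
contact_force: [0.3, 0.5, -1.7]
width: 0.0329
```

```bash
python3 - <<'E'
from h import *
st();cm=camera_model('wrist');im,d=get_image('wrist');save('w8.png',im,1.5)
im,d=get_image('scene');save('s8.png',im[100:300,120:400],2.8)
E
```

```text
t 12.85 p [0.4396 0.0503 0.1427] jaw 2.466 F [ 0.3  0.5 -1.7] w 0.0329 q6 -2.51
```

View pics/w8.png

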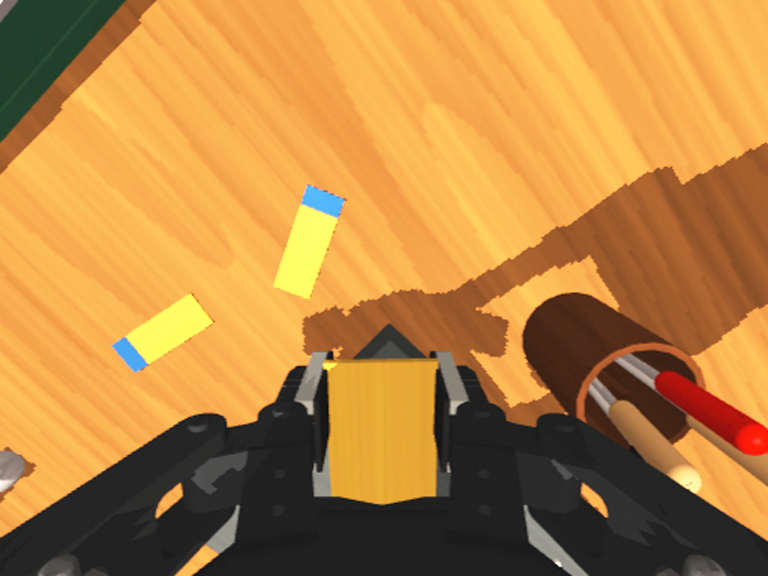

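View pics/s8.png

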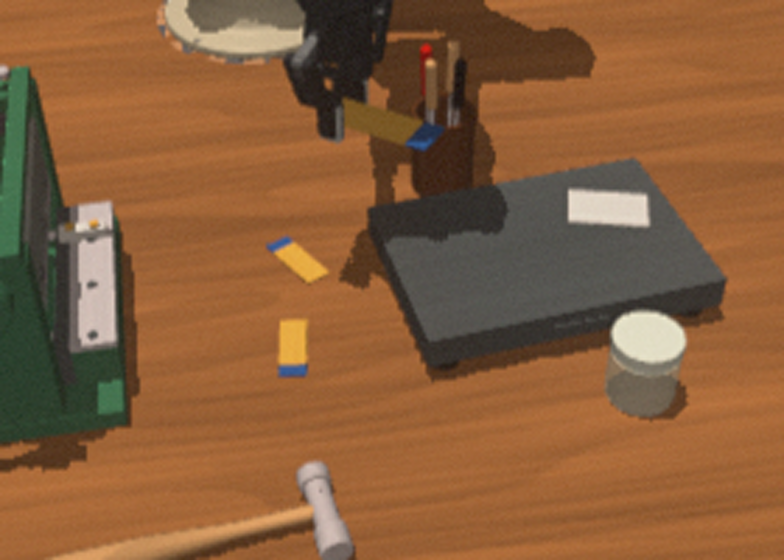

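Lifted cleanly: the blank is held level by its plain end, blue end outward, and everything else is untouched. On the way over I'll look at the shear with the wrist camera.

Emit:
{"fn": "jog_arm", "kwargs": {
  "targets": [
    [0.02, [0, -0.005, 0.03], -0.05],
    [0.02, [0.01, -0.02, 0.03], -0.05],
    [0.02, [0.02, -0.03, 0.02], -0.05],
    [0.02, [0.02, -0.03, 0], -0.05],
    [0.02, [0.02, -0.03, 0], -0.05],
    [0.02, [0.01, -0.015, 0], -0.05],
    [0.02, [0, 0, 0], 0],
    [0.02, [0, 0, 0], 0]
  ]
}}

```text
clock: 13.95
position: [0.5167, -0.0785, 0.2197]
ee_rot: [0.677, -0.675, -0.207, 0.208]
contact_force: [-0.6, 0.3, -0.6]
width: 0.0332
```

```bash
python3 - <<'E'
from h import *
st();cm=camera_model('wrist');im,d=get_image('wrist');save('w9.png',im,1.5);np.savez('w9.npz',im=im,d=d,**{k:np.array(v) for k,v in cm.items()})
for k,h in (('shear_home',.06125),('shear_bed',.06),('shear_fence',.07),('shear_blade',.08)):
    for r in spot_point(k,'wrist')[:2]:
        u,v=r['position'];print(k,round(r['score'],2),np.round(r['position'],1)*1.5,onz(cm,u,v,h)[:2].round(4))
E
```

```text
t 13.95 p [ 0.5167 -0.0785  0.2197] jaw 2.167 F [-0.6  0.3 -0.6] w 0.0332 q6 -2.45
shear_home 0.64 [212.4 118.2] [ 0.4891 -0.2169]
shear_bed 0.58 [305.55 180.75] [ 0.4889 -0.1518]
shear_fence 0.97 [281.25 131.1 ] [ 0.4718 -0.1771]
shear_blade 0.65 [204.3  165.45] [ 0.5122 -0.202 ]
```

View pics/w9.png

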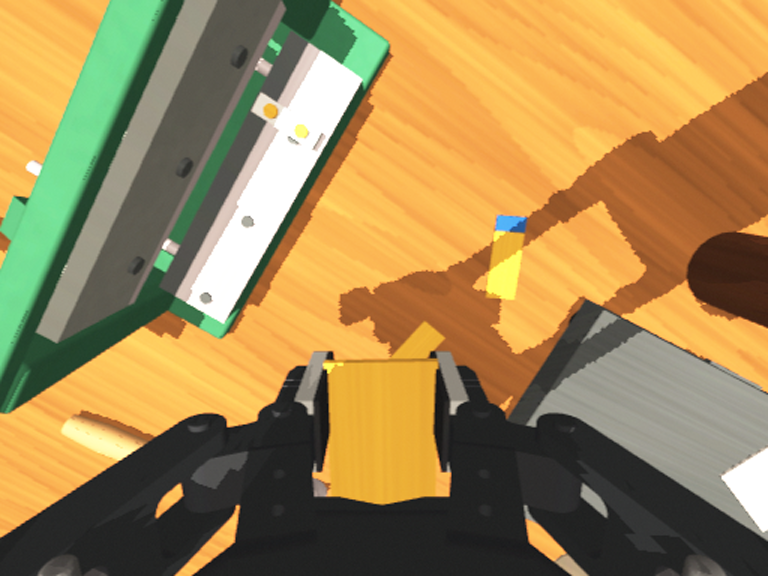

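```bash
python3 - <<'E'
from h import *
z=np.load('w9.npz');im=z['im']
save('w9c.png',im[20:225,100:270],3.5)
E
```

```text
(no output)
```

View pics/w9c.png

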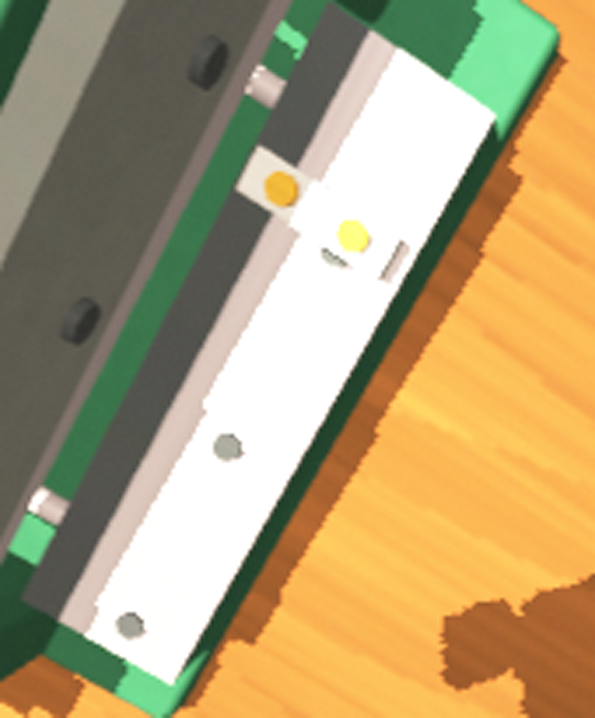

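```bash
python3 - <<'E'
from h import *
z=np.load('w9.npz');cm={k:z[k] for k in('mtx','world_from_camera')}
f=lambda u,v,h:onz(cm,100+(u+.5)/3.5-.5,20+(v+.5)/3.5-.5,h)[:2]
a,b=f(497,117,.06),f(175,684,.06);e=b-a;print('front',a,b,np.linalg.norm(e),'ang',np.arctan2(e[1],e[0]))
c,d_=f(383,275,.07),f(237,187,.07);e=d_-c;print('fence face top',c,d_,np.linalg.norm(e),np.arctan2(e[1],e[0]))
print('fence other',f(402,241,.07),f(262,148,.07))
yw=-1.541
# predicted corners reproject
X=np.array([np.cos(yw),np.sin(yw)]);Y=np.array([-X[1],X[0]])
for nm in('top','scene'):
    pass
F=(c+d_)/2;print('mid',F,'home',F+.042*X+.0175*Y,'bed', F-.024*X+.0175*Y)
E
```

```text
front [ 0.42076654 -0.15422849] [ 0.59995245 -0.14861006] 0.17927396824601122 ang 0.031345048613671656
fence face top [ 0.46881906 -0.1566518 ] [ 0.47151559 -0.19751139] 0.040948473264758305 -1.504896933250141
fence other [ 0.45923553 -0.15697428] [ 0.4603084  -0.19683795]
mid [ 0.47016733 -0.1770816 ] home [ 0.48891082 -0.21854159] bed [ 0.48694455 -0.15257089]
```

Emit:
{"fn": "jog_arm", "kwargs": {
  "targets": [
    [0.02, [-0.005, 0.01, 0], -0.178],
    [0.02, [-0.005, 0.01, 0], -0.178],
    [0.02, [-0.005, 0.01, 0], -0.178],
    [0.02, [-0.005, 0.01, 0], -0.178],
    [0.02, [-0.005, 0.008, 0], -0.178],
    [0.02, [0, 0, 0], -0.178],
    [0.02, [0, 0, 0], -0.178],
    [0.02, [0, 0, 0], -0.178],
    [0.02, [0, 0, 0], -0.178],
    [0.02, [0, 0, 0], -0.178]
  ]
}}

```text
clock: 15.45
position: [0.4927, -0.0312, 0.2206]
ee_rot: [0.586, -0.585, 0.396, -0.396]
contact_force: [0.6, -0.2, -1.7]
width: 0.0329
```

Emit:
{"fn": "jog_arm", "kwargs": {
  "targets": [
    [0.02, [0, 0, -0.02], -0.178],
    [0.02, [0, 0, -0.02], -0.178],
    [0.02, [0, 0, -0.04], 0],
    [0.02, [0, 0, -0.03], 0],
    [0.02, [0, 0, 0], 0],
    [0.02, [0, 0, 0], 0]
  ]
}}

```text
clock: 16.2
position: [0.4938, -0.0316, 0.1114]
ee_rot: [0.508, -0.507, 0.492, -0.493]
contact_force: [-0.3, 0.3, -0.9]
width: 0.0331
```

```bash
python3 - <<'E'
from h import *
st()
im,d=get_image('scene');save('s10.png',im[100:300,60:340],2.8)
im,d=get_image('top');save('t10.png',im[170:310,250:430],4)
E
```

```text
t 16.2 p [ 0.4938 -0.0316  0.1114] jaw 0.03 F [-0.3  0.3 -0.9] w 0.0331 q6 -0.24
```

View pics/s10.png

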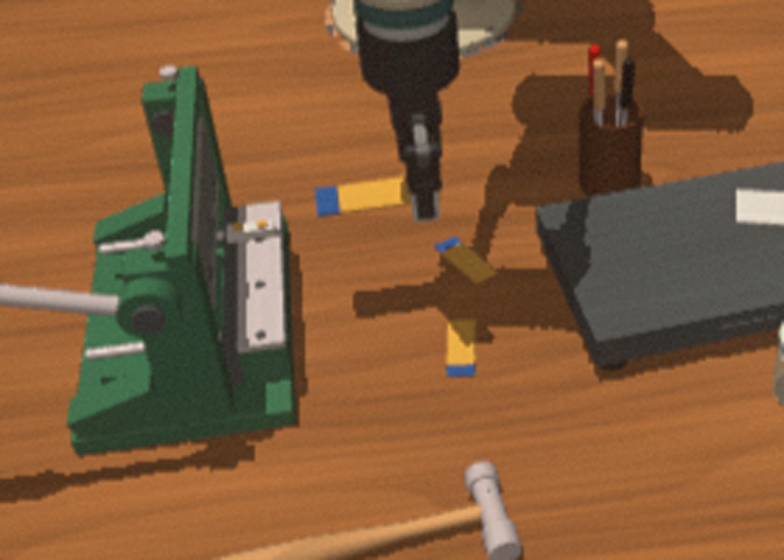

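View pics/t10.png

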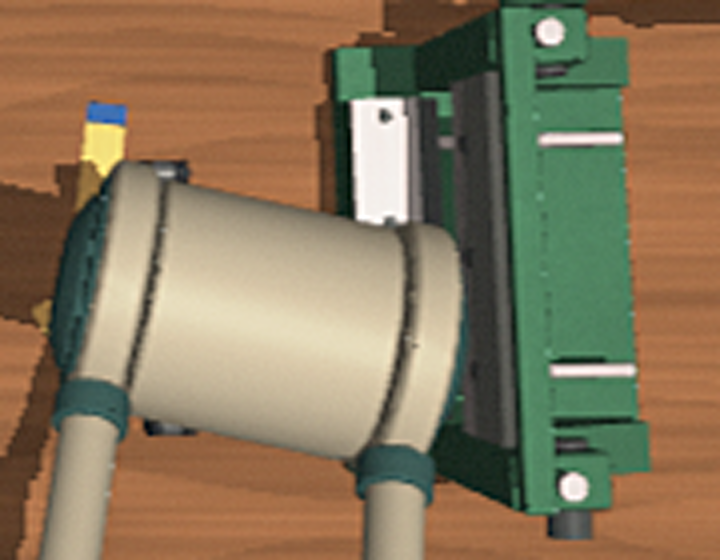

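```bash
python3 - <<'E'
from h import *
cm=camera_model('scene');im,d=get_image('scene')
hsv=cv2.cvtColor(im,cv2.COLOR_RGB2HSV)
pts=[]
for v in range(160,182):
    for u in range(170,206):
        if hsv[v,u,1]>150 and d[v,u]>0:
            p=unproj(cm,u,v,d[v,u])
            if .08<p[2]<.14: pts.append(np.r_[p,hsv[v,u,0]])
P=np.array(pts);print(len(P))
A=np.c_[P[:,:2]-P[:,:2].mean(0),np.ones(len(P))];c,_,_,_=np.linalg.lstsq(A,P[:,2],rcond=None);print('slope',c, 'mean',P.mean(0))
b=P[P[:,3]>90];y=P[P[:,3]<40]
print('x',P[:,0].min(),P[:,0].max(),'ymin',P[:,1].min(),'blue end z',b[:,2].mean(),'yellow z',y[:,2].mean())
r=cv2.minAreaRect((P[:,:2]*1000).astype(np.float32));print(r)
st()
E
```

```text
277
slope [0.0049472  0.00839462 0.11330043] mean [ 0.49899975 -0.07647377  0.11330043 28.73646209]
x 0.4793553634912956 0.5173073728935728 ymin -0.11509228817710247 blue end z 0.11316948223689989 yellow z 0.11331752928878665
((498.57177734375, -79.77017211914062), (37.61693572998047, 70.78304290771484), 0.8638081550598145)
t 16.35 p [ 0.494  -0.0318  0.1118] jaw 0.03 F [-0.3  0.  -1.5] w 0.033 q6 -0.24
```

Emit:
{"fn": "jog_arm", "kwargs": {
  "targets": [
    [0.02, [-0.002, 0, -0.02], 0],
    [0.02, [-0.002, 0, -0.02], 0],
    [0.02, [0, 0, -0.006], 0],
    [0.02, [0, -0.01, 0], 0],
    [0.02, [0, -0.015, 0], 0],
    [0.02, [0.001, -0.015, 0], 0],
    [0.02, [0, 0, 0], 0]
  ]
}}

```text
clock: 17.23
position: [0.4906, -0.0733, 0.0648]
ee_rot: [0.507, -0.507, 0.492, -0.494]
contact_force: [-0.1, -0.3, -0.2]
width: 0.0332
```

```bash
python3 - <<'E'
from h import *
st()
im,d=get_image('scene');save('s11.png',im[110:250,90:250],4.5)
E
```

```text
t 17.23 p [ 0.4906 -0.0733  0.0648] jaw 0.028 F [-0.1 -0.3 -0.2] w 0.0332 q6 -0.32
```

View pics/s11.png

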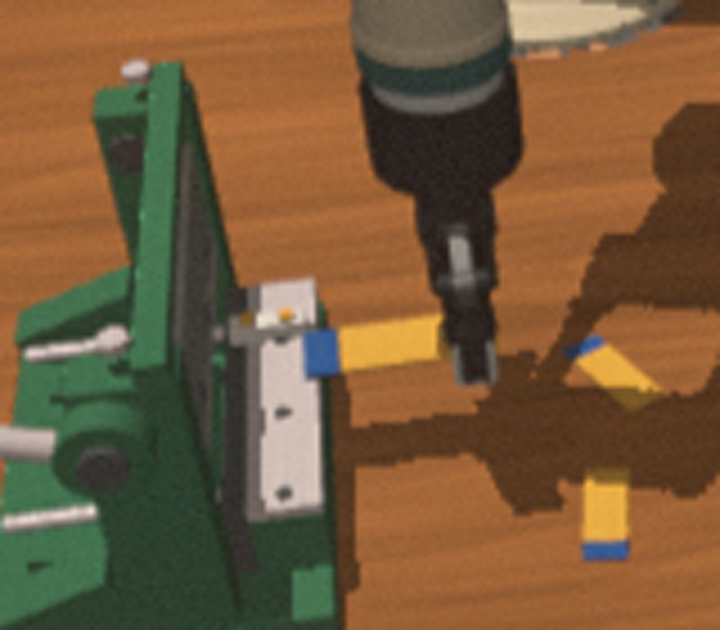

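```bash
python3 - <<'E'
from h import *
im,d=get_image('scene');save('s12.png',im[165:215,130:200],11)
E
```

```text
(no output)
```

View pics/s12.png

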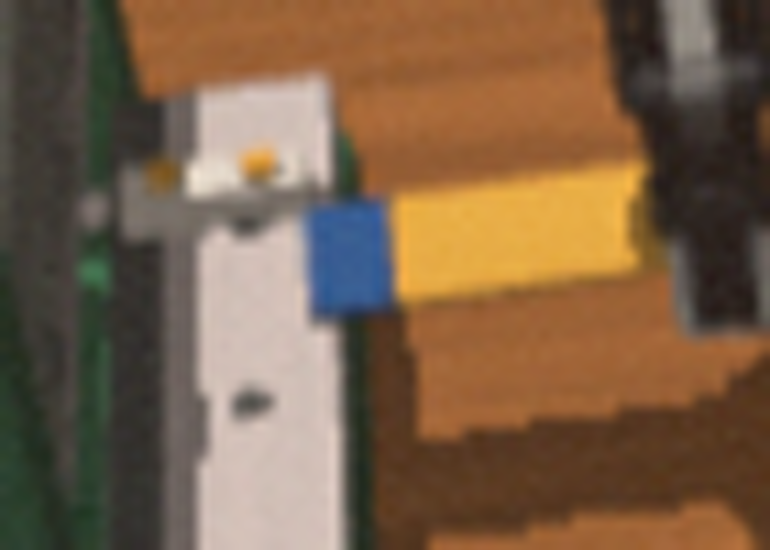

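Clearance to the fence is about 4–5 mm. Feeding in under the blade.

Emit:
{"fn": "jog_arm", "kwargs": {
  "targets": [
    [0.02, [0, -0.01, 0], 0],
    [0.02, [0.001, -0.015, 0], 0],
    [0.02, [0, -0.015, 0], 0],
    [0.02, [0.001, -0.01, 0], 0],
    [0.02, [0, 0, 0], 0],
    [0.02, [0, 0, -0.002], 0],
    [0.02, [0, 0, -0.001], 0],
    [0.02, [0, 0, 0], 0]
  ]
}}

```text
clock: 18.32
position: [0.4917, -0.1212, 0.0612]
ee_rot: [-0.508, 0.508, -0.492, 0.492]
contact_force: [0.0, 0.1, 0.6]
width: 0.033
```

Emit:
{"fn": "jog_arm", "kwargs": {
  "targets": [
    [0.02, [0, 0, -0.001], 0],
    [0.02, [0, 0, 0], 0]
  ]
}}

```text
clock: 18.58
position: [0.4921, -0.1215, 0.0605]
ee_rot: [0.508, -0.507, 0.492, -0.493]
contact_force: [-0.9, 0.0, 1.8]
width: 0.0329
```

Emit:
{"fn": "jog_arm", "kwargs": {
  "targets": [
    [0.02, [0, 0, -0.0005], 0],
    [0.02, [0, 0, 0], 0]
  ]
}}

```text
clock: 18.82
position: [0.4921, -0.1216, 0.0601]
ee_rot: [0.508, -0.507, 0.492, -0.493]
contact_force: [-1.1, 0.6, 2.3]
width: 0.033
```

Emit:
{"fn": "jog_arm", "kwargs": {
  "targets": [
    [0.02, [0, -0.003, 0], 0],
    [0.02, [0, -0.002, 0], 0],
    [0.02, [0, 0, 0], 0]
  ]
}}

```text
clock: 19.2
position: [0.4922, -0.1271, 0.0601]
ee_rot: [0.507, -0.507, 0.492, -0.493]
contact_force: [-0.2, 1.1, 4.8]
width: 0.0332
```

Emit:
{"fn": "jog_arm", "kwargs": {
  "targets": [
    [0.02, [0, -0.002, 0], 0],
    [0.02, [0, 0, 0], 0]
  ]
}}

```text
clock: 19.45
position: [0.4921, -0.1289, 0.06]
ee_rot: [0.507, -0.507, 0.492, -0.493]
contact_force: [-0.1, 0.6, 4.4]
width: 0.0329
```

Emit:
{"fn": "jog_arm", "kwargs": {
  "targets": [
    [0.02, [0, -0.001, 0], 0],
    [0.02, [0, 0, 0], 0]
  ]
}}

```text
clock: 19.7
position: [0.4921, -0.1297, 0.06]
ee_rot: [0.508, -0.507, 0.492, -0.493]
contact_force: [-0.5, 1.1, 5.4]
width: 0.033
```

Emit:
{"fn": "jog_arm", "kwargs": {
  "targets": [
    [0.02, [0, -0.001, 0], 0],
    [0.02, [0, 0, 0], 0]
  ]
}}

```text
clock: 19.95
position: [0.4921, -0.1307, 0.0601]
ee_rot: [0.508, -0.507, 0.492, -0.493]
contact_force: [0.1, 1.3, 5.7]
width: 0.0328
```

Emit:
{"fn": "jog_arm", "kwargs": {
  "targets": [
    [0.02, [0, -0.001, 0.0003], 0],
    [0.02, [0, 0, 0], 0]
  ]
}}

```text
clock: 20.2
position: [0.492, -0.1317, 0.0602]
ee_rot: [0.507, -0.507, 0.492, -0.493]
contact_force: [-0.1, 1.3, 4.9]
width: 0.0332
```

Emit:
{"fn": "jog_arm", "kwargs": {
  "targets": [
    [0.02, [0, -0.001, 0], 0],
    [0.02, [0, 0, 0], 0]
  ]
}}

```text
clock: 20.45
position: [0.492, -0.1327, 0.0602]
ee_rot: [0.507, -0.507, 0.492, -0.493]
contact_force: [-0.4, 0.9, 5.0]
width: 0.0329
```

Emit:
{"fn": "jog_arm", "kwargs": {
  "targets": [
    [0.02, [0, -0.001, 0], 0],
    [0.02, [0, 0, 0], 0]
  ]
}}

```text
clock: 20.7
position: [0.492, -0.1332, 0.0602]
ee_rot: [0.508, -0.507, 0.493, -0.492]
contact_force: [0.8, 2.7, 5.3]
width: 0.0331
```

Emit:
{"fn": "jog_arm", "kwargs": {
  "targets": [
    [0.02, [0, -0.001, 0], 0],
    [0.02, [0, 0, 0], 0]
  ]
}}

```text
clock: 20.95
position: [0.4919, -0.1334, 0.0602]
ee_rot: [0.508, -0.507, 0.493, -0.492]
contact_force: [0.1, 4.9, 7.4]
width: 0.0332
```

Stop contact at y = −0.133. Easing off and moving to the fence.

Emit:
{"fn": "jog_arm", "kwargs": {
  "targets": [
    [0.02, [-0.001, 0.001, 0], 0],
    [0.02, [-0.001, 0, 0], 0],
    [0.02, [0, 0, 0], 0]
  ]
}}

```text
clock: 21.32
position: [0.4902, -0.1334, 0.0603]
ee_rot: [0.508, -0.507, 0.492, -0.493]
contact_force: [1.9, 2.9, 6.4]
width: 0.0328
```

Emit:
{"fn": "jog_arm", "kwargs": {
  "targets": [
    [0.02, [-0.001, 0, 0], 0],
    [0.02, [0, 0, 0], 0]
  ]
}}

```text
clock: 21.58
position: [0.4892, -0.1333, 0.0602]
ee_rot: [0.508, -0.507, 0.492, -0.493]
contact_force: [1.3, 3.0, 4.0]
width: 0.0333
```

Emit:
{"fn": "jog_arm", "kwargs": {
  "targets": [
    [0.02, [-0.001, 0, 0], 0],
    [0.02, [0, 0, 0], 0]
  ]
}}

```text
clock: 21.82
position: [0.4886, -0.1334, 0.0603]
ee_rot: [0.508, -0.507, 0.492, -0.493]
contact_force: [2.4, 3.4, 4.5]
width: 0.033
```

Emit:
{"fn": "jog_arm", "kwargs": {
  "targets": [
    [0.02, [-0.001, 0, 0], 0],
    [0.02, [0, 0, 0], 0]
  ]
}}

```text
clock: 22.08
position: [0.4884, -0.1334, 0.0603]
ee_rot: [0.508, -0.506, 0.492, -0.493]
contact_force: [4.5, 4.6, 3.2]
width: 0.0332
```

Emit:
{"fn": "jog_arm", "kwargs": {
  "targets": [
    [0.02, [-0.0005, 0, 0], 0],
    [0.02, [0, 0, 0], 0],
    [0.036, [0, 0, 0], 0],
    [0.038, [0, 0, 0], 0],
    [0.042, [0, 0, 0], 0],
    [0.046, [0, 0, 0], 0],
    [0.05, [0, 0, 0], 0],
    [0.05, [0, 0, 0], 0]
  ]
}}

```text
clock: 23.08
position: [0.4861, -0.1337, 0.06]
ee_rot: [-0.507, 0.508, -0.493, 0.492]
contact_force: [-0.3, 0.5, 0.2]
width: 0.0501
```

```bash
python3 - <<'E'
from h import *
st()
im,d=get_image('scene');save('s13.png',im[165:215,110:180],11)
im,d=get_image('wrist');save('w13.png',im,1.5)
E
```

```text
t 23.07 p [ 0.4861 -0.1337  0.06  ] jaw 0.03 F [-0.3  0.5  0.2] w 0.0501 q6 -0.44
```

View pics/s13.png

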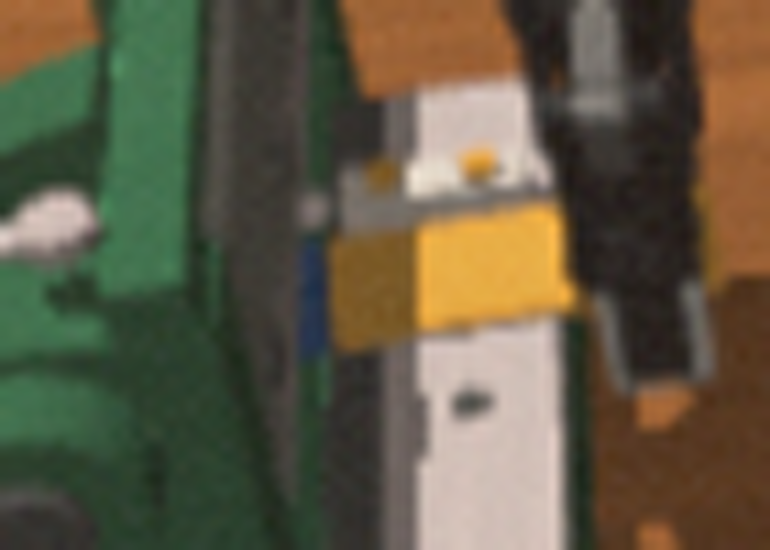

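View pics/w13.png

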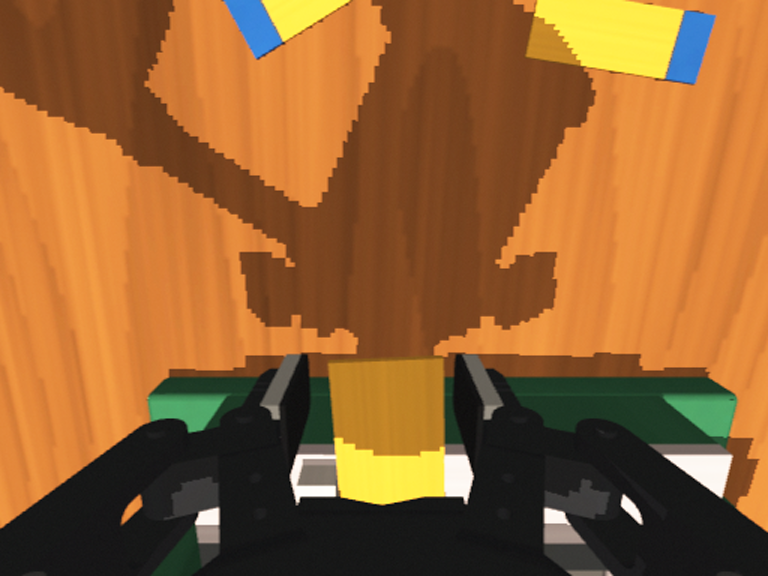

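Released, but the wrist view shows the blank's end edge tilted, (328,363)–(443,358), about 2°. The arm sprang towards the fence as it let go and pivoted the blank. I'll regrip to straighten it and take off the side load before releasing.

Emit:
{"fn": "jog_arm", "kwargs": {
  "targets": [
    [0.05, [0.001, 0.001, 0], 0],
    [0.05, [0.001, 0, 0], 0],
    [0.05, [0, 0, 0], 0],
    [0.036, [0, 0, 0], 0],
    [0.036, [0, 0, 0], 0],
    [0.03, [0, 0, 0], 0],
    [0.03, [0, 0, 0], 0],
    [0.03, [0, 0, 0], 0]
  ],
  "force": 30
}}

```text
clock: 24.18
position: [0.4884, -0.1326, 0.0602]
ee_rot: [0.507, -0.507, 0.492, -0.493]
contact_force: [-1.0, -0.2, 2.0]
width: 0.0336
```

```bash
python3 - <<'E'
from h import *
st();print(manip.get_state()['moment'].round(2))
im,d=get_image('wrist');save('w14.png',im[220:340,190:320],5)
E
```

```text
t 24.18 p [ 0.4884 -0.1326  0.0602] jaw 0.03 F [-1.  -0.2  2. ] w 0.0336 q6 -0.43
[ 0.02  0.01 -0.03]
```

View pics/w14.png

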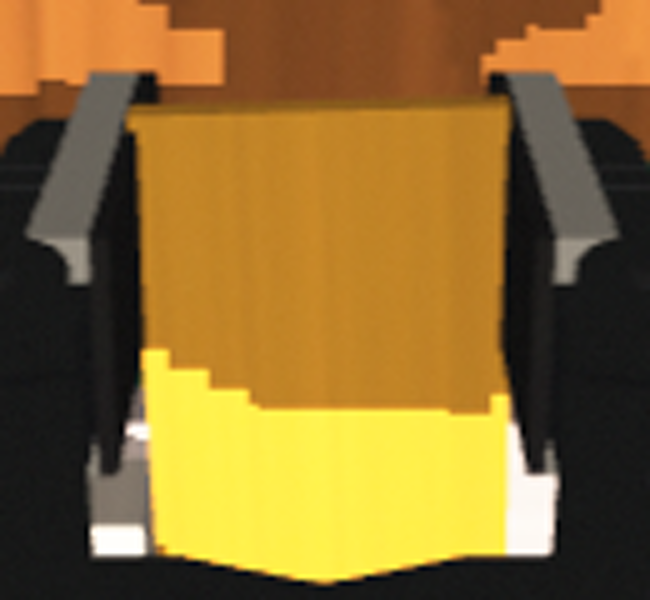

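```bash
python3 - <<'E'
from h import *
a=np.load('w9.npz')['im'][220:340,190:320]; save('w9d.png',a,5)
E
```

```text
(no output)
```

View pics/w9d.png

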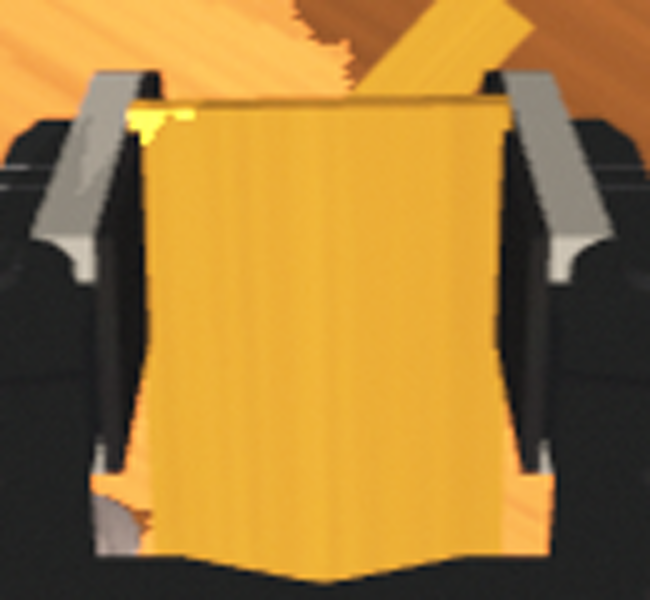

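The blank sits about 1.3° counter-clockwise in the jaws, and did from the start of the grip. I'll turn −0.023 while gripped, then seat it again.

Emit:
{"fn": "jog_arm", "kwargs": {
  "targets": [
    [0.02, [0.001, 0.001, 0], 0],
    [0.02, [0, 0, 0], -0.012],
    [0.02, [0, 0, 0], -0.011],
    [0.02, [0, 0, 0], 0],
    [0.02, [0, 0, 0], 0]
  ],
  "force": 40
}}

```text
clock: 24.85
position: [0.4896, -0.1317, 0.0602]
ee_rot: [0.502, -0.502, 0.498, -0.498]
contact_force: [-0.1, -1.2, 1.6]
width: 0.0332
```

Emit:
{"fn": "jog_arm", "kwargs": {
  "targets": [
    [0.02, [-0.001, 0, 0], 0],
    [0.02, [0, 0, 0], 0]
  ]
}}

```text
clock: 25.1
position: [0.4888, -0.1317, 0.0603]
ee_rot: [0.502, -0.502, 0.498, -0.499]
contact_force: [2.0, 0.8, 1.1]
width: 0.0333
```

Emit:
{"fn": "jog_arm", "kwargs": {
  "targets": [
    [0.02, [-0.0005, 0, 0], 0],
    [0.02, [0, 0, 0], 0]
  ]
}}

```text
clock: 25.35
position: [0.4887, -0.1317, 0.0603]
ee_rot: [0.502, -0.501, 0.498, -0.499]
contact_force: [3.5, -0.1, 1.3]
width: 0.0331
```

```bash
python3 - <<'E'
from h import *
st();print(manip.get_state()['moment'].round(2))
im,d=get_image('wrist');save('w15.png',im[220:340,190:320],5)
E
```

```text
t 25.35 p [ 0.4887 -0.1317  0.0603] jaw 0.007 F [ 3.5 -0.1  1.3] w 0.0331 q6 -0.41
[ 0.06 -0.55  0.1 ]
```

View pics/w15.png

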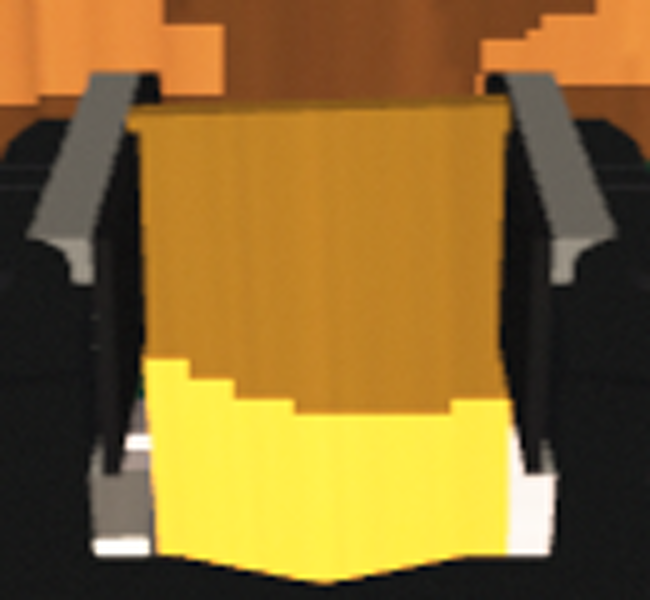

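Emit:
{"fn": "jog_arm", "kwargs": {
  "targets": [
    [0.02, [0.0003, 0, 0], -0.015],
    [0.02, [0, 0, 0], 0],
    [0.02, [0, 0, 0], 0]
  ]
}}

```text
clock: 25.78
position: [0.4891, -0.1319, 0.0603]
ee_rot: [-0.498, 0.498, -0.501, 0.503]
contact_force: [5.8, 0.7, 0.1]
width: 0.0334
```

```bash
python3 - <<'E'
from h import *
st();print(manip.get_state()['moment'].round(2))
E
```

```text
t 25.77 p [ 0.4891 -0.1319  0.0603] jaw -0.008 F [5.8 0.7 0.1] w 0.0334 q6 -0.39
[ 0.05 -0.82  0.22]
```

Emit:
{"fn": "jog_arm", "kwargs": {
  "targets": [
    [0.02, [0.0003, 0, 0], -0.015],
    [0.02, [0, 0, 0], 0],
    [0.02, [0, 0, 0], 0]
  ]
}}

```text
clock: 26.15
position: [0.4897, -0.1321, 0.0604]
ee_rot: [-0.495, 0.494, -0.505, 0.506]
contact_force: [5.4, 0.1, 0.7]
width: 0.0334
```

```bash
python3 - <<'E'
from h import *
st();print(manip.get_state()['moment'].round(2))
im,d=get_image('wrist');save('w16.png',im[220:340,190:320],5)
E
```

```text
t 26.15 p [ 0.4897 -0.1321  0.0604] jaw -0.022 F [5.4 0.1 0.7] w 0.0334 q6 -0.38
[ 0.04 -0.85  0.37]
```

View pics/w16.png

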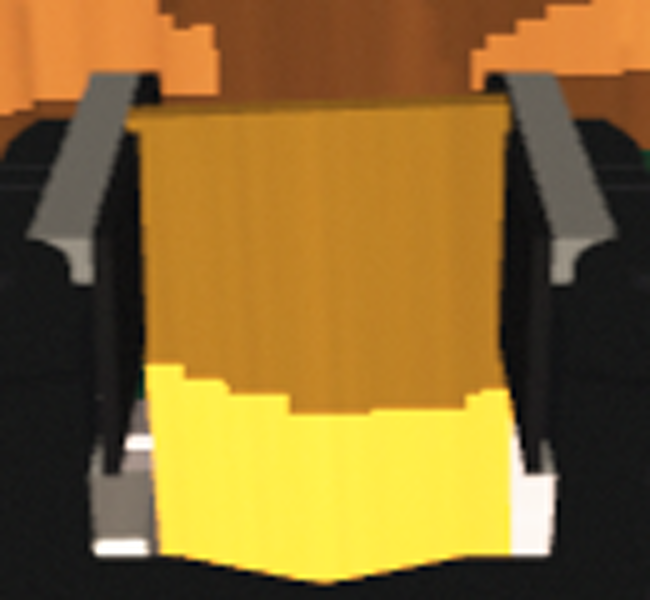

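Emit:
{"fn": "jog_arm", "kwargs": {
  "targets": [
    [0.02, [0, 0, 0], 0.012],
    [0.02, [0, -0.001, 0], 0],
    [0.02, [0, 0, 0], 0]
  ]
}}

```text
clock: 26.58
position: [0.4892, -0.1326, 0.0603]
ee_rot: [-0.498, 0.497, -0.502, 0.503]
contact_force: [6.1, 0.7, 1.1]
width: 0.0334
```

```bash
python3 - <<'E'
from h import *
st();print(manip.get_state()['moment'].round(2))
E
```

```text
t 26.57 p [ 0.4892 -0.1326  0.0603] jaw -0.011 F [6.1 0.7 1.1] w 0.0334 q6 -0.39
[ 0.17 -0.86  0.25]
```

Emit:
{"fn": "jog_arm", "kwargs": {
  "targets": [
    [0.02, [0, -0.0007, 0], 0],
    [0.02, [0, 0, 0], 0]
  ]
}}

```text
clock: 26.82
position: [0.4892, -0.1332, 0.0603]
ee_rot: [-0.498, 0.497, -0.502, 0.503]
contact_force: [4.7, 2.4, 1.8]
width: 0.0333
```

```bash
python3 - <<'E'
from h import *
st();print(manip.get_state()['moment'].round(2))
E
```

```text
t 26.82 p [ 0.4892 -0.1332  0.0603] jaw -0.011 F [4.7 2.4 1.8] w 0.0333 q6 -0.39
[ 0.24 -0.87  0.32]
```

Emit:
{"fn": "jog_arm", "kwargs": {
  "targets": [
    [0.02, [0.0006, -0.0005, 0], 0],
    [0.02, [0, 0, 0], 0]
  ]
}}

```text
clock: 27.08
position: [0.4893, -0.1333, 0.0603]
ee_rot: [0.498, -0.497, 0.503, -0.503]
contact_force: [4.2, 3.1, 3.0]
width: 0.0335
```

Emit:
{"fn": "jog_arm", "kwargs": {
  "targets": [
    [0.033, [0, 0, 0], 0],
    [0.034, [0, 0, 0], 0],
    [0.035, [0, 0, 0], 0],
    [0.036, [0, 0, 0], 0],
    [0.038, [0, 0, 0], 0],
    [0.042, [0, 0, 0], 0],
    [0.05, [0, 0, 0], 0],
    [0.05, [0, 0, 0], 0]
  ],
  "force": 20
}}

```text
clock: 28.08
position: [0.4886, -0.1338, 0.06]
ee_rot: [0.497, -0.497, 0.503, -0.502]
contact_force: [0.1, 0.1, 0.0]
width: 0.0499
```

```bash
python3 - <<'E'
from h import *
st();cm=camera_model('wrist')
im,d=get_image('wrist');save('w17.png',im[220:340,190:320],5);np.savez('w17.npz',im=im,d=d,**{k:np.array(v) for k,v in cm.items()})
im,d=get_image('scene');save('s17.png',im[165:215,110:180],11)
E
```

```text
t 28.07 p [ 0.4886 -0.1338  0.06  ] jaw -0.011 F [0.1 0.1 0. ] w 0.0499 q6 -0.39
```

View pics/w17.png

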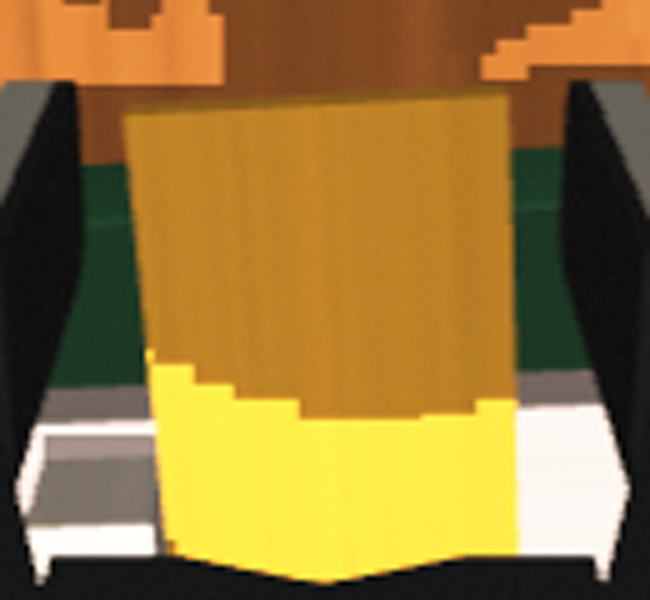

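View pics/s17.png

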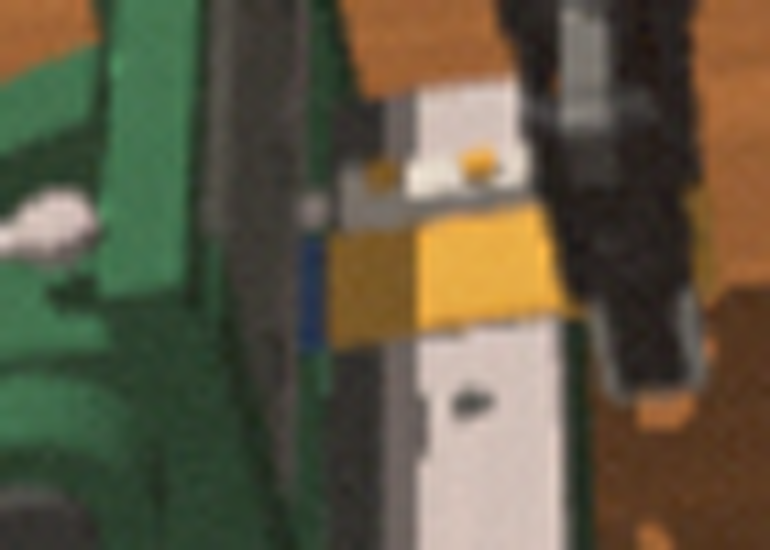

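```bash
python3 - <<'E'
from h import *
z=np.load('w17.npz');cm={k:z[k] for k in('mtx','world_from_camera')}
f=lambda u,v,h:onz(cm,190+(u+.5)/5-.5,220+(v+.5)/5-.5,h)[:2]
A,B,L,R=f(124,115,.0625),f(508.5,95,.0625),f(166,545,.0625),f(519,545,.0625)
ang=lambda p,q:np.arctan2(*(q-p)[::-1])
print('end',A,B,ang(A,B),np.linalg.norm(A-B)); print('L',ang(A,L)+np.pi/2,'R',ang(B,R)+np.pi/2)
a,b=f(45,425,.06),f(610,402,.06);print('bed',a,b,ang(a,b))
X=np.array([np.cos(-1.54),np.sin(-1.54)])
print('overhang',((a+b)/2-(A+B)/2)@X)
E
```

```text
end [ 0.46922261 -0.11986518] [ 0.50412589 -0.11826579] 0.04579143531815122 0.034939912854196134
L 0.0421606923812432 R 0.04480783296411883
bed [ 0.45943485 -0.15421631] [ 0.51519755 -0.15216099] 0.036841576498151604
overhang 0.03412675267913226
```

```bash
python3 - <<'E'
from h import *
z=np.load('w17.npz');cm={k:z[k] for k in('mtx','world_from_camera')}
im=z['im'];save('w17d.png',im[290:336,190:240],14)
im,d=get_image('scene');save('s18.png',im[175:205,130:170],18)
E
```

```text
(no output)
```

View pics/w17d.png

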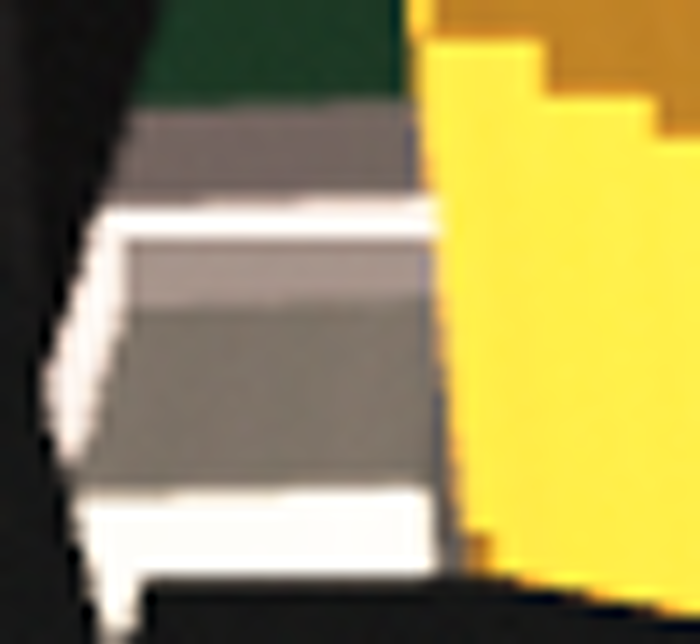

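View pics/s18.png

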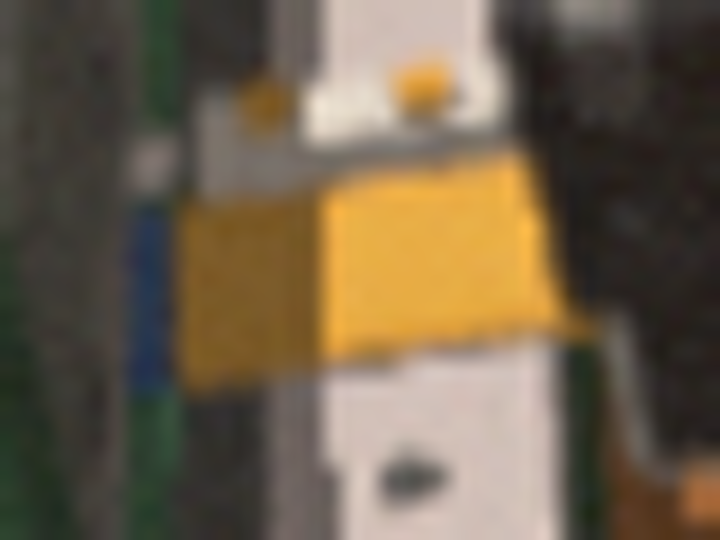

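Overhang measures 34.1 mm, as it should when home, and the yaw error is about 0.01 rad. Withdrawing straight up, then looking from above.

Emit:
{"fn": "jog_arm", "kwargs": {
  "targets": [
    [0.05, [0, 0, 0.01], 0],
    [0.05, [0, 0, 0.03], 0],
    [0.05, [0, 0, 0.05], 0],
    [0.05, [0, 0, 0.05], 0],
    [0.05, [0, 0, 0.05], 0],
    [0.05, [0, -0.03, 0], 0.02],
    [0.05, [0, -0.03, 0], 0.02],
    [0.05, [0, 0, 0], 0],
    [0.05, [0, 0, 0], 0]
  ]
}}

```text
clock: 29.35
position: [0.4888, -0.1931, 0.2503]
ee_rot: [0.507, -0.507, 0.493, -0.493]
contact_force: [0.0, 0.5, -1.2]
width: 0.0501
```

```bash
python3 - <<'E'
from h import *
st();cm=camera_model('wrist')
im,d=get_image('wrist');save('w20.png',im,1.5);np.savez('w20.npz',im=im,d=d,**{k:np.array(v) for k,v in cm.items()})
im,d=get_image('scene');save('s20.png',im,1.5)
E
```

```text
t 29.35 p [ 0.4888 -0.1931  0.2503] jaw 0.029 F [ 0.   0.5 -1.2] w 0.0501 q6 -0.54
```

View pics/w20.png

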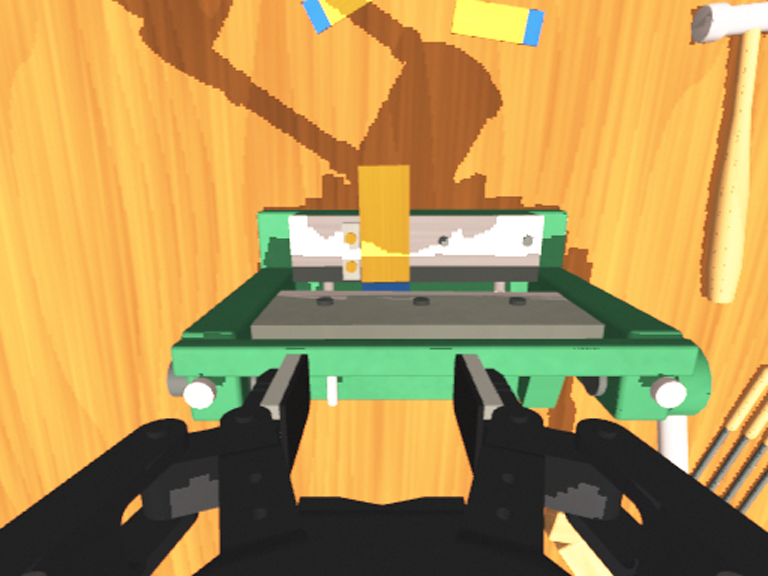

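View pics/s20.png

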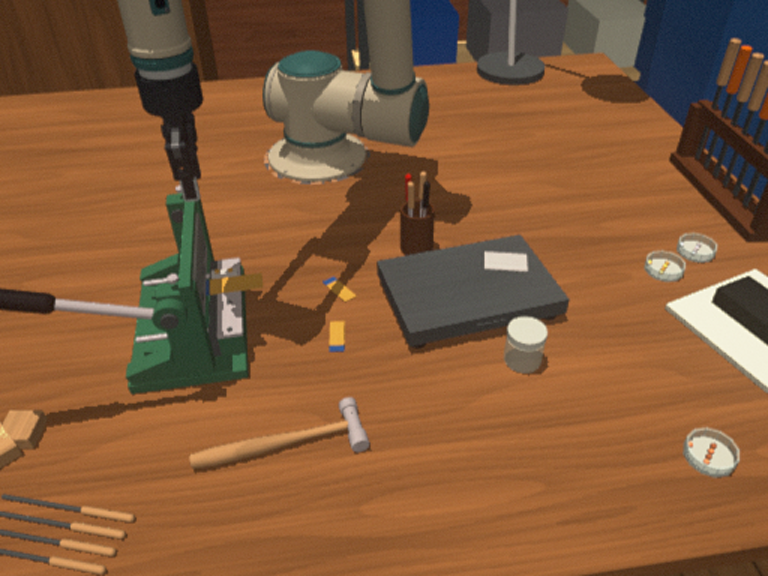

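Everything else is in place. Measuring the blank edge against the fence edge in this view.

```bash
python3 - <<'E'
from h import *
im=np.load('w20.npz')['im'];save('w20c.png',im[100:200,215:295],7)
E
```

```text
(no output)
```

View pics/w20c.png

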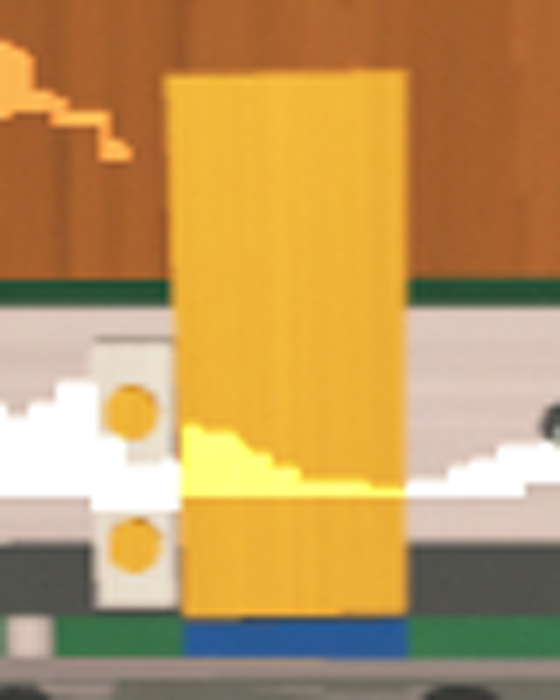

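```bash
python3 - <<'E'
from h import *
z=np.load('w20.npz');cm={k:z[k] for k in('mtx','world_from_camera')};im=z['im'].astype(float)
ang=lambda p,q:np.arctan2(*(q-p)[::-1])
# subpixel edges along rows using saturation (yellow vs others)
rows=range(112,187);Lp=[];Rp=[]
for v in rows:
    g=np.gradient(im[v,:,2]) # blue channel drops on brass
    l=235+np.arange(0,12);w=np.clip(-g[l],0,None)
    r=266+np.arange(0,14);w2=np.clip(g[r],0,None)
    if w.max()>25: k=l[w.argmax()];s=slice(k-1,k+2);ww=np.clip(-g[s],0,None);Lp.append((np.dot(ww,np.arange(k-1,k+2))/ww.sum(),v))
    if w2.max()>25: k=r[w2.argmax()];s=slice(k-1,k+2);ww=np.clip(g[s],0,None);Rp.append((np.dot(ww,np.arange(k-1,k+2))/ww.sum(),v))
def fit(P,h):
    W=np.array([onz(cm,u,v,h)[:2] for u,v in P]);
    for _ in range(4):
        c=np.polyfit(W[:,1],W[:,0],1);r=W[:,0]-np.polyval(c,W[:,1]);W=W[abs(r)<max(2*r.std(),2e-4)]
    return c,len(W),r.std()
for nm,P in(('L',Lp),('R',Rp)):
    c,n,s=fit(P,.0625);print(nm,'angle(yaw+pi/2)',-c[0],n,s,'x at y=-.157,-.197',np.polyval(c,[-.1565,-.1965]))
f=lambda u,v,h:onz(cm,215+(u+.5)/7-.5,100+(v+.5)/7-.5,h)[:2]
a,b=f(173,342,.07),f(178,607,.07);print('fence',a,b,-(a-b)[0]/(a-b)[1])
a,b=f(0,305,.06),f(560,305,.06);print('bedfront',a,b,ang(a,b))
p,q=f(165,76,.0625),f(409,70,.0625);print('end',p,q,ang(p,q))
E
```

```text
L angle(yaw+pi/2) 0.03794000813721435 43 0.00029671657038449277 x at y=-.157,-.197 [0.47064896 0.47216656]
R angle(yaw+pi/2) 0.04564917517262142 34 3.420083670902387e-05 x at y=-.157,-.197 [0.505407   0.50723297]
fence [ 0.4710047  -0.15750682] [ 0.47236508 -0.19764527] 0.03389239454301614
bedfront [ 0.44424964 -0.15380345] [ 0.52906037 -0.1513903 ] 0.028445635503516222
end [ 0.4689125 -0.1198434] [ 0.50447543 -0.11799388] 0.05196016234680896
```

```bash
python3 - <<'E'
from h import *
st();print(sign_off())
E
```

```text
t 29.45 p [ 0.4889 -0.1928  0.2502] jaw 0.03 F [ 0.2  0.  -0.3] w 0.05 q6 -0.54
the job is handed in; nothing more can be done
None
```

The brass blank is lying flat on the shear bed with its blue end under the blade. I let go of it and handed the job in at 29.5 s of the 72 s allowed.

- **On the plate:** I dragged and turned the blank with spread fingertips at about 12 N until its plain end stuck out over the near-right corner. A grip square to the side edge was outside the wrist joint's range, and the pot blocked the near side. I then gripped the plain end across its width and lifted it level without a drop.
- **At the shear:** I fed it under the blade until it touched the back stop, then moved it against the fence. The first release pivoted it by about 2°, so I regripped, straightened it and released it again.

**Last checks:**
- **Stop:** the blank sticks out 34.1 mm in front of the bed; 34 mm means it is home.
- **Fence:** the gap along its length is within about 0.4 mm, which is the limit of what I could measure.
- **Angle:** a small turn of about 0.5–1° relative to the fence remains. The different edges I measured disagreed by about that much, and I left it rather than risk disturbing the blank.
- **Surroundings:** in the last pictures the silver blank, jar, pot and hammer are where they were. The gripper is clear above the shear and reads no contact force.

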